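# Lock out the isolator and hang up its key

## Robot

A 6-joint arm with a two-finger parallel gripper is mounted at the origin on a cart in front of the work surface, level with it; the furniture and walls round the work are solid. World frame = base frame: x ahead of the robot, y to its left, z up, the work surface at z = 0. Lengths are in m, angles in rad, forces in N, time in s.
With the tool pointing down it reaches from about 0.25 to 0.775 m from the base axis. Payload 4 kg.
Tool frame: the origin (TCP) lies at the very end of the fingers, on their centre line; the grasp point (between the pads) lies 19 mm behind it (ctrl.hold_point_z is the distance from the TCP to the grasp point, in m); z points along the fingers, x is the direction in which the jaws open and shut, and the axes are right-handed (so a half turn about z gives the same grasp; the last joint's range is limited). The gripper opens to 94 mm and grips with 3 to 60 N. Pads are 16 mm wide; open, the fingers measure 119 mm over their backs; the gripper's body (75 mm by 177 mm) begins 78 mm behind the grasp point.
Start: joints at [-1.43, 0.087, 1.371, -0, 1.684, -0.103], TCP at [0.133, -0.534, 0.173] pointing down, gripper open.
Joint ranges: [-3.1, 3.1], [-0.76, 2.03], [0.27, 2.55], [-1.08, 4.22], [0.17, 2.65], [-2.57, 2.57]. Speed limits (rad/s): [2.79, 2.79, 3.14, 3.14, 3.14, 3.14].

## Interface

Orientations are given as a unit quaternion [w, x, y, z].
In Python, from cell import ctrl gives the robot as it stands.
- The arm moves only by the tool carry_out, never from a script. Its argument "steps" is a list of rows, each a list of 7 numbers: the turn, a rotation vector about the tool's x, y, z in units of 6 degrees (1.0 is 6 degrees), then the shift along the tool's x, y, z in units of 40 mm (1.0 is 40 mm), then the gripper command: -1 is shut, 1 is fully open, values between are in proportion. In form: [[wx, wy, wz, tx, ty, tz, hand], ...]. A call has 1 to 8 rows; each row shifts and turns the pose as measured when the row begins, along the tool's axes as they then stand; what a row does not reach is not made up. A row lasts 1/8 s, in which the tool goes at most 62.5 mm and 10.7 degrees, less where a joint would pass 70% of its speed; a pose out of reach is approached as far as the arm can. A call is refused whole if a number of a shift passes 1 or a number of a turn 1, either way. A call with a gripper value outside its range is refused whole. The fingers move at their own pace and stop on an object; the grip force is fixed at half the most. Time passes only in rows, so rows that do not move let the fingers close. It gives the time, the measured TCP pose, the force and the opening at its end, in the units of the state.
- ctrl.get_obs(): the state, without advancing time (a new reading comes with each control period).
- ctrl.grab_frame(name): name is "side" or "top" or "wrist"; returns a dict with "image" (480x640x3 uint8, blue, green, red), "vfov" (degrees; the focal length in pixels is half the picture's height over the tangent of half this angle, whatever the lens; pixels are square), "cx", "cy" (the principal point, pixels), "rvec" (rotation vector, rad) and "tvec" (3), from world to camera coordinates, as OpenCV has them. Camera axes: x right, y down, z forward; pixel columns grow to the right and rows downward; lengths in m; the calibration is good to about 2 mm. A picture is of the moment at which its call begins. There is no depth.
- ctrl.close_job(): hands the job in, once; it reports no verdict.
Trained networks look in the newest picture that a camera, given by its name, has taken for a name from the list of things; names that differ only in an ending like _2 or _b are one class to them, and where a whole thing is asked for, a point or a joint stands for the part that bears it (a point fixed in the world has none). Each returns a list of dicts, best first, with "conf" (0 to 1); they miss things now and then, are a little off and sometimes report something else, mostly with a low value. They report only what shows in the picture. A call takes as long as a camera call.
- ctrl.boxes_of(query, camera): "extent" ([left, top, width, height] in pixels, round what is visible of it).
- ctrl.tip_of(query, camera): "position" ([column, row] in pixels: a listed point, or the origin of a listed thing).
The state is a dict: "time_s": time; "joint_positions": joint angles; "joint_velocities": joint speeds; "joint_torque": joint torques, N m; "ee_pos": TCP position; "tcp_rot": TCP orientation; "contact_force": force on the tool from outside, world axes, zero at the start; "moment": the same for the moment, N m; "opening": opening from 0.0 (shut) to 1.0 (fully open).
Only numpy, scipy, OpenCV 4.12 (cv2) and the standard library are available. Lean on these libraries where they do the work, as an engineer would, in place of code of your own. Each camera call takes 0.05 s, during which the arm holds its last target.

## Task

Lock out the supply at the tilted isolator box: turn the key in its lock clockwise as far as it goes, push the black slide handle beside it all the way up the sloping face, then turn the key back and draw it out. Hang the key by the eye in its bow on the empty middle hook of the key rack and leave it hanging freely; do not knock the two keys hanging beside it, and leave the timer and the petri dish where they are.

Things in the scene. Friction and masses are not known exactly. Their poses are not given: they have to be found in the camera images.
- key_bow (a point): centre of the flat bow (head) of the loose steel key, 70 g, 92 mm long, that stands in the lock at the start. Axes: z along the shank from bit to bow, y across the bow, x through it. Bow 36 mm wide (y), 12 thick (x), 44 high (z), with an eye through it along x, 20 wide (y), 24 high (z), centred here. Grip it across the 36 mm so that the eye stays free. In the lock its axes are those of lock_mouth (few degrees of play).
- lock_key: the same key; origin at the tip of its bit, 70 mm below the bow's centre. From the tip up: flat bit 14 mm high, 22 wide (y), 5 thick (x); round shank 7 mm thick, 34 mm long; bow, from 48 to 92 mm. In the lock the bow's centre is 44 mm out from the escutcheon and the bow's underside 22 mm.
- lock_mouth (a point): centre of the keyhole, on top of the square 52 mm steel escutcheon of the isolator box (fixed, stands differently each time). The face is 150 mm up the slope by 200 mm wide. Axes: z out of the face, leaning 35 degrees from vertical towards the front; x up the slope, away from the robot; y level, left. Keyhole 25 mm (y) by 8.5 mm (x); the bit reaches 26 mm below its top and comes straight out along z.
- lock_cylinder (a joint): angle of the lock cylinder, turned by the key: 0 at the start, the only position where the key comes out (within about 0.15 rad); grows clockwise as seen looking onto the face; stop at 1.22 rad. Takes 0.04 N m, stays where it is left. The key has about 0.07 rad of play in it.
- slide_grip (a point): grip point of the black slide handle on the same face, 90 mm to the right of the lock, 28 mm out of the face; handle 14 mm wide (y), 30 mm long (x), its top 45 mm out of the face. Axes as lock_mouth. At the start it is at the low end of its travel.
- isolator_slide (a joint): travel of the slide handle up the slope (+x of the face), 0 to 0.05 m, start 0; takes about 3 N, stays where it is left. A cam inside blocks it after 4 mm while the cylinder is at 0, and the key cannot turn back while the handle is part-way up.
- hook_seat (a point): mid-length of the middle hook of the key rack, on its rod's axis, 135 mm above the worktop. Rack fixed, stands differently each time; axes: x from the front to the board, y left, z up. Rod 6 mm thick, level, from the board's face 21 mm behind this point (+x) to 17 mm before it, then turned up to a tip 24 mm before and 8 mm above it. Hung on it, a key faces the front, its bow centre 9 mm below the rod's axis.
- key_rack: the rack, white board 200 mm wide on a steel foot 80 x 200 mm; origin under the foot's centre, axes as hook_seat. Three like hooks 68 mm apart along y; the board's top is 20 mm above the rods.
- left_key_bow (a point): centre of the bow of the loose key that hangs on the left hook: as the steel key but dark, its bow 29 mm wide. About 35 mm is free on each side of the steel key's bow when it hangs in the middle.
- right_key_bow (a point): the same for the key on the right hook.
- timer: small white timer, 62 x 62 x 18 mm, loose bystander; origin under its centre.
- petri_2: petri dish, 62 mm across, 14 mm high, loose bystander in front of the rest; origin under its centre.

How it is judged:
On the way, in this order (a step that is already met when the one before it is completed fails the run):
1. the key is turned clockwise to its stop (value of joint lock_cylinder above 1.05 rad), for 0.1 s.
2. the slide handle is fully up, the key still turned (value of joint isolator_slide above 0.042 m and value of joint lock_cylinder above 0.8 rad), for 0.2 s.
3. the key is turned back, still in the lock, the slide still up (value of joint lock_cylinder below 0.15 rad and value of joint isolator_slide above 0.042 m and distance between key_bow and lock_mouth below 0.055 m), for 0.1 s.
4. the key is out of the lock, the slide up and the cylinder home (value of joint lock_cylinder below 0.15 rad and value of joint isolator_slide above 0.042 m and distance between key_bow and lock_mouth above 0.085 m), for 0.1 s.
At the end, for the whole second after the job is handed in: The key hangs at rest by its eye on the middle hook (bow centre within 25 mm of the hook's middle seen from above, 25 mm below to 4 mm above the rod's axis, key within 0.35 rad of upright, borne by the rack); the slide handle is up (0.042 m or more) and the lock cylinder home (within 0.15 rad) (horizontal distance between key_bow and hook_seat below 0.025 m and z of key_bow in the frame of hook_seat between -0.025 and 0.004 m and angle between key_bow's own z axis and vertical below 0.35 rad and contact force between lock_key and key_rack above 0.2 N and value of joint lock_cylinder below 0.15 rad and value of joint isolator_slide above 0.042 m and linear speed of lock_key below 0.03 m/s); the robot touches nothing.
It fails at once if a neighbouring key is knocked (its bow moves more than 20 mm) (distance of any of left_key_bow, right_key_bow from where it was at the start of the episode above 0.02 m).
It fails at once if the timer or petri dish is shifted more than 20 mm (distance of any of timer, petri_2 from where it was at the start of the episode above 0.02 m).
It also fails if it takes over 72 s, if anything falls off the work surface, if the arm or the gripper's body presses on something with over 40 N, if the wrist force passes 120 N, or if a joint passes its speed limit or range.

## Working session

There is one attempt and no reset: what is moved stays moved. The work goes in short steps, Python scripts to look and compute and a tool call to move; the robot and the scene stay as the last step left them, time stands still between calls to the robot, and variables do not carry over. Pictures are saved under pics/ and viewed, and the job is handed in when it is done.

Besides the shell and the picture viewer there is one more tool, called after ">>>" by a JSON object that holds its "op" and its "data", one argument or row to a line. carry_out: Moves the arm, as the interface text tells. Its arguments: {"type":"object","properties":{"steps":{"type":"array","items":{"type":"array","items":{"type":"number"}}}},"required":["steps"]}

```bash
ls; mkdir -p pics; cat > h.py <<'E'
import numpy as np, cv2, json
from cell import ctrl
from scipy.spatial.transform import Rotation as R
def cam(name):
    f=ctrl.grab_frame(name)
    fl=240/np.tan(np.radians(f['vfov'])/2)
    K=np.array([[fl,0,f['cx']],[0,fl,f['cy']],[0,0,1.]])
    return f,K,R.from_rotvec(np.ravel(f['rvec'])).as_matrix(),np.ravel(f['tvec'])
def proj(c,p):
    f,K,Rm,t=c; q=K@(Rm@np.asarray(p)+t); return q[:2]/q[2]
def ray(c,px):
    f,K,Rm,t=c; d=Rm.T@np.linalg.inv(K)@np.array([px[0],px[1],1.]); return -Rm.T@t,d/np.linalg.norm(d)
def tri(cs,pxs):
    A=np.zeros((3,3));b=np.zeros(3)
    for c,p in zip(cs,pxs):
        o,d=ray(c,p);M=np.eye(3)-np.outer(d,d);A+=M;b+=M@o
    x=np.linalg.solve(A,b); return x,[np.round(proj(c,x)-p,1) for c,p in zip(cs,pxs)]
E
python3 - <<'E'
from h import *
for n in ['side','top','wrist']:
    c=cam(n); cv2.imwrite(f'pics/{n}0.png',c[0]['image']); print(n,c[0]['vfov'],c[0]['cx'],c[0]['cy'],-c[2].T@c[3])
    for q in ['key_bow','lock_key','lock_mouth','slide_grip','hook_seat','key_rack','left_key_bow','right_key_bow','timer','petri_2']:
        print(q,[(np.round(d['position'],1).tolist(),round(d['conf'],2)) for d in ctrl.tip_of(q,n)[:3]])
print(ctrl.get_obs(), ctrl.hold_point_z)
E
```

```text
pics
side 51.517815274769134 321.9496856905822 237.1497708083508 [ 0.25994977 -0.99483563  0.53826118]
key_bow [([318.9, 186.8], 0.42)]
lock_key [([337.2, 207.3], 0.53)]
lock_mouth [([327.2, 199.1], 0.76)]
slide_grip [([329.6, 210.2], 0.76)]
hook_seat [([410.6, 255.6], 0.62)]
key_rack [([404.0, 318.4], 0.74)]
left_key_bow [([399.4, 242.6], 0.61)]
right_key_bow [([422.7, 278.9], 0.57)]
timer [([277.3, 288.1], 0.59)]
petri_2 [([308.8, 364.5], 0.66)]
top 53.078041794634714 317.452860548875 234.1424467586903 [ 0.34141309 -0.15068804  1.00666997]
key_bow [([196.6, 208.0], 0.63)]
lock_key [([201.4, 192.1], 0.75)]
lock_mouth [([200.8, 195.1], 0.72)]
slide_grip [([245.2, 208.5], 0.61)]
hook_seat [([400.9, 170.1], 0.79)]
key_rack [([392.2, 185.5], 0.8), ([247.6, 208.8], 0.47)]
left_key_bow [([403.3, 167.0], 0.63)]
right_key_bow [([442.3, 175.8], 0.55)]
timer [([316.2, 283.7], 0.8)]
petri_2 [([434.8, 278.5], 0.81)]
wrist 62.061121196389266 316.70644931666044 249.52264186486852 [ 0.20527465 -0.51486428  0.38416753]
key_bow []
lock_key []
lock_mouth []
slide_grip []
hook_seat []
key_rack []
left_key_bow []
right_key_bow []
timer []
petri_2 []
{'time_s': 1.65, 'joint_positions': array([-1.43012619e+00,  8.72115533e-02,  1.37072057e+00,  1.54756097e-05,
        1.68356835e+00, -1.03085268e-01]), 'joint_velocities': array([-0.00076158, -0.00177621,  0.00089502,  0.00210435,  0.0006147 ,
        0.00085934]), 'joint_torque': array([-1.17173290e-04, -3.40034223e+01, -3.02587116e+01,  7.17831915e-02,
        2.37813644e-02, -5.42242347e-06]), 'ee_pos': array([ 0.13275454, -0.53376442,  0.17248911]), 'tcp_rot': array([ 2.64319422e-05,  7.87829422e-01, -6.15893498e-01,  3.85281057e-05]), 'contact_force': array([-0.11578905, -0.01203003, -0.25437649]), 'moment': array([-0.00351921, -0.01321273,  0.02277521]), 'opening': 0.9990779178981378} 0.0188
```

View pics/side0.png

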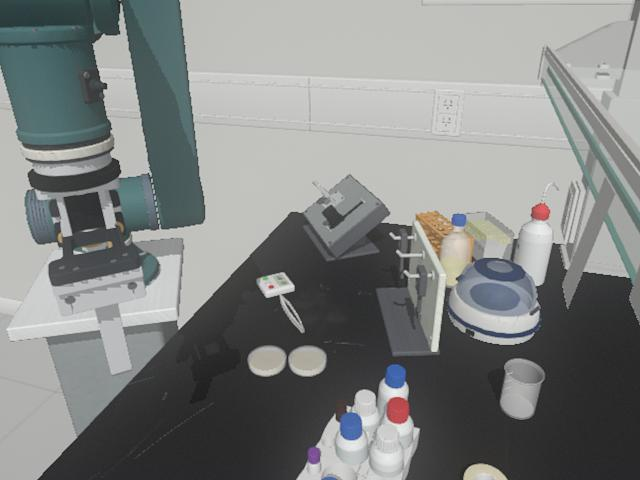

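View pics/top0.png

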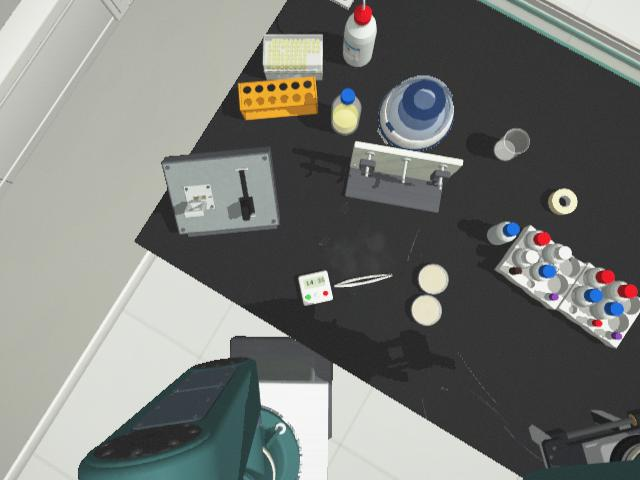

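```bash
python3 - <<'E'
from h import *
cs=[cam('side'),cam('top')]
import pickle; pickle.dump([(dict(c[0]),*c[1:]) for c in cs],open('cams0.pkl','wb'))
P={'key_bow':([318.9,186.8],[196.6,208]),'lock_mouth':([327.2,199.1],[200.8,195.1]),'slide_grip':([329.6,210.2],[245.2,208.5]),'hook_seat':([410.6,255.6],[400.9,170.1]),'rack':([404,318.4],[392.2,185.5]),
'rightkb':([422.7,278.9],[442.3,175.8]),'leftkb':([399.4,242.6],[369,165]),'timer':([277.3,288.1],[316.2,283.7]),'petri':([308.8,364.5],[434.8,278.5])}
for k,v in P.items():
    x,r=tri(cs,v); print(k,np.round(x,4),r)
for i,(n,(u,v,w,h)) in enumerate([('side',(285,160,120,110)),('side',(370,210,90,150)),('top',(150,135,140,110)),('top',(335,130,140,90))]):
    im=cs[0 if n=='side' else 1][0]['image'][v:v+h,u:u+w]
    s=6 if i!=2 and i!=3 else 5
    s=5 if i==0 else 4 if i==1 else 5
    cv2.imwrite(f'pics/z{i}.png',cv2.resize(im,None,fx=s,fy=s,interpolation=cv2.INTER_CUBIC))
E
```

```text
key_bow [0.4848 0.0895 0.1257] [array([ 1.2, -0.2]), array([-0.2,  1.5])]
lock_mouth [0.5106 0.0921 0.0921] [array([ 3.3, -0.5]), array([-0.6,  4.1])]
slide_grip [0.4897 0.0028 0.1011] [array([ 0.8, -0.1]), array([-0.2,  0.9])]
hook_seat [ 0.5624 -0.2906  0.1308] [array([-0.5,  0.1]), array([ 0.1, -0.5])]
rack [ 0.5599 -0.2921  0.0018] [array([ 0.2, -0. ]), array([-0. ,  0.2])]
rightkb [ 0.5526 -0.3673  0.1304] [array([-0.8,  0.2]), array([ 0.2, -0.7])]
leftkb [ 0.5686 -0.2308  0.1266] [array([ 1.7, -0.4]), array([-0.4,  1.7])]
timer [ 0.3493 -0.133  -0.0007] [array([ 0.9, -0.1]), array([-0.1,  0.8])]
petri [ 0.3652 -0.379   0.0034] [array([-0.5,  0. ]), array([ 0. , -0.4])]
```

View pics/z0.png

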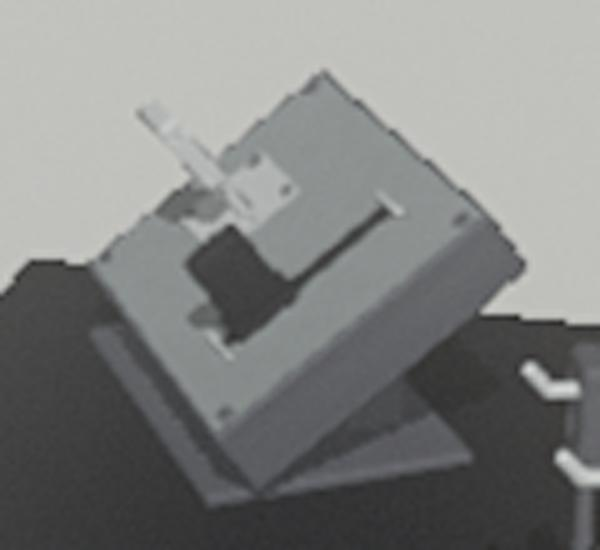

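View pics/z1.png

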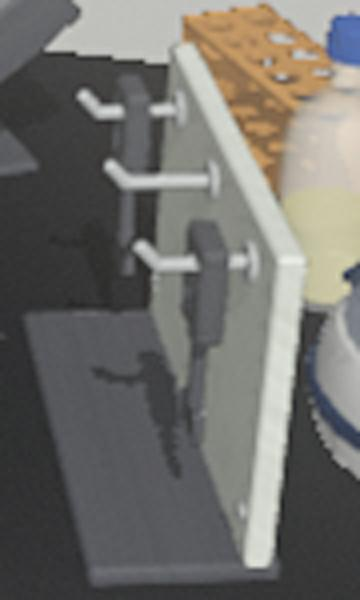

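View pics/z2.png

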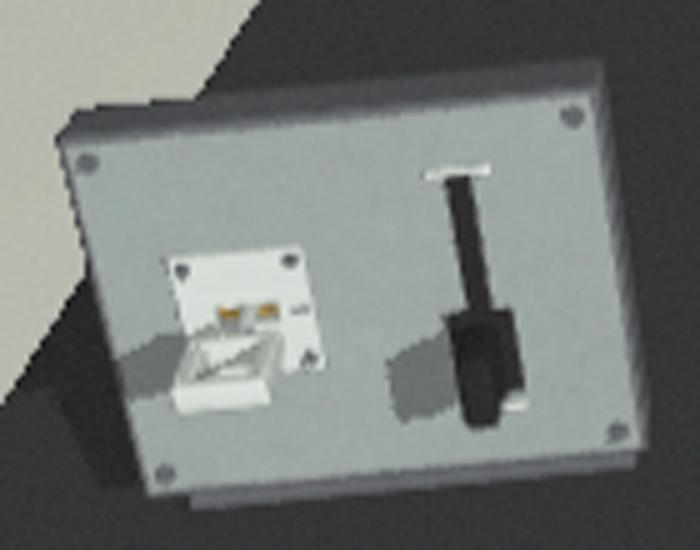

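View pics/z3.png

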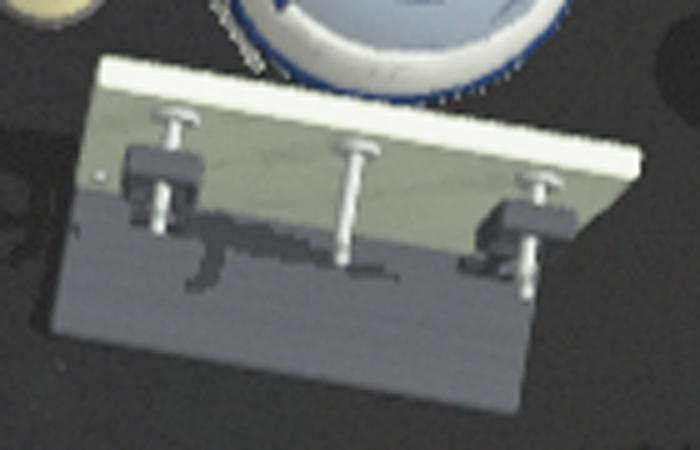

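```bash
cat > fit.py <<'E'
from h import *
import pickle
from scipy.optimize import least_squares
cs=pickle.load(open('cams0.pkl','rb'))
def z(p,s,off): return (np.array(p)+.5)/s-.5+np.array(off)
# box
S={'LL':(92,265),'LR':(220,435),'UL':(323,72),'UR':(485,222)}
T={'UL':(65,147),'UR':(598,92),'LR':(645,450),'LL':(150,495)}
C={'UL':(75,100,0),'UR':(75,-100,0),'LL':(-75,100,0),'LR':(-75,-100,0)}
def Rf(yaw): 
    zax=np.array([-np.sin(np.radians(35)),0,np.cos(np.radians(35))]); xax=np.array([np.cos(np.radians(35)),0,np.sin(np.radians(35))])
    return R.from_euler('z',yaw).as_matrix()@np.column_stack([xax,[0,1,0],zax])
def res(q):
    r=[]
    for k in C:
        p=q[:3]+Rf(q[3])@np.array(C[k])/1e3
        r+=list(proj(cs[0],p)-z(S[k],5,(285,160)))+list(proj(cs[1],p)-z(T[k],5,(150,135)))
    return np.array(r)
s=least_squares(res,[.52,.05,.08,0],loss='soft_l1')
print('face',s.x.round(4)); print(res(s.x).reshape(-1,4).round(1))
q=s.x;Rb=Rf(q[3])
# lock from escutcheon & handle
for nm,px in [('lock_top?',((200.8,195.1))),('esc_ctr',z((247,311),5,(150,135)))]:
    for h in (0,.004,.01,.016):
        o,d=ray(cs[1],px); n=Rb[:,2]; t=((q[:3]+n*h-o)@n)/(d@n); print(nm,h,(Rb.T@(o+t*d-q[:3])).round(4))
for nm,px in [('esc_ctr_side',z((258,190),5,(285,160))),('slottopend',z((390,208),5,(285,160)))]:
    for h in (0,.004,.01,.016):
        o,d=ray(cs[0],px); n=Rb[:,2]; t=((q[:3]+n*h-o)@n)/(d@n); print(nm,h,(Rb.T@(o+t*d-q[:3])).round(4))
for nm,x in [('lock',[.5106,.0921,.0921]),('bow',[.4848,.0895,.1257]),('slide',[.4897,.0028,.1011])]: print(nm,(Rb.T@(np.array(x)-q[:3])).round(4))
# rack
T3={'m':((355,150),(343,262)),'l':((178,118),(160,230)),'r':((540,182),(527,295))}
S3={'m':((125,183),(110,163),(213,180)),'l':((100,110),(83,95),(178,108)),'r':((157,263),(140,245),(250,262))}
Y={'m':0,'l':.068,'r':-.068}
def res2(q):
    r=[];Rr=R.from_euler('z',q[3]).as_matrix()
    for k in Y:
        w=lambda x,zz: q[:3]+Rr@np.array([x,Y[k],zz])
        a,b=T3[k]; r+=list(proj(cs[1],w(.020,0))-z(a,5,(335,130)))+list(proj(cs[1],w(-.024,.008))-z(b,5,(335,130)))
        a,b,c=S3[k]; r+=list(proj(cs[0],w(-.017,0))-z(a,4,(370,210)))+list(proj(cs[0],w(-.024,.008))-z(b,4,(370,210)))+list(proj(cs[0],w(.020,0))-z(c,4,(370,210)))
    return np.array(r)
s=least_squares(res2,[.56,-.29,.135,0],loss='soft_l1'); print('hook',s.x.round(4)); print(res2(s.x).reshape(3,-1).round(1))
E
python3 fit.py
```

```text
face [0.5214 0.0501 0.0832 0.1039]
[[-0.6  0.6  0.4 -0.7]
 [-0.1 -0.8 -0.6  0.3]
 [-0.5 -0.2  0.9 -0.5]
 [-0.6  0.3 -0.2 -0.7]]
lock_top? 0 [0.0036 0.0427 0.    ]
lock_top? 0.004 [0.0053 0.0417 0.004 ]
lock_top? 0.01 [0.0078 0.0402 0.01  ]
lock_top? 0.016 [0.0103 0.0386 0.016 ]
esc_ctr 0 [0.0004 0.0469 0.    ]
esc_ctr 0.004 [0.0021 0.0459 0.004 ]
esc_ctr 0.01 [0.0046 0.0443 0.01  ]
esc_ctr 0.016 [0.0071 0.0427 0.016 ]
esc_ctr_side 0 [0.0123 0.0483 0.    ]
esc_ctr_side 0.004 [0.012  0.0411 0.004 ]
esc_ctr_side 0.01 [0.0114 0.0302 0.01  ]
esc_ctr_side 0.016 [0.0109 0.0193 0.016 ]
slottopend 0 [ 0.05   -0.0434 -0.    ]
slottopend 0.004 [ 0.0494 -0.05    0.004 ]
slottopend 0.01 [ 0.0484 -0.06    0.01  ]
slottopend 0.016 [ 0.0475 -0.0699  0.016 ]
lock [-0.0002  0.0429  0.0109]
bow [-0.0021  0.043   0.0533]
slide [-0.0196 -0.0438  0.0356]
hook [ 0.5609 -0.2964  0.1358 -0.1712]
[[ 0.7 -0.2 -0.  -0.7 -0.2 -0.3 -0.2  0.6 -0.6 -0.2]
 [-0.1 -0.2 -0.2 -0.8 -0.7  0.2 -0.1  0.1 -0.1  0.2]
 [ 0.2 -0.3  0.2 -0.7 -0.3  0.1 -0.1  0.3 -0.3 -0.4]]
```

```bash
cat > plan.py <<'E'
from h import *
th=np.radians(35)
FACE=np.array([0.5214,0.0501,0.0832]); YAW=0.1039
RACK=np.array([0.5609,-0.2964,0.1358]); RYAW=-0.1712
def Rtool(yaw,tilt):  # tool x = left (y), tool y = up slope, tool z = into face
    z=np.array([-np.sin(tilt),0,np.cos(tilt)]); x=np.array([np.cos(tilt),0,np.sin(tilt)])
    return R.from_euler('z',yaw).as_matrix()@np.column_stack([[0,1,0],x,-z])
def now():
    o=ctrl.get_obs(); return np.array(o['ee_pos']),R.from_quat(np.roll(o['tcp_rot'],-1)).as_matrix(),o
def rows(poses,hand,p=None,Rm=None,nd=2):
    if p is None: p,Rm,_=now()
    out=[]
    for P,Q in poses:
        w=R.from_matrix(Rm.T@Q).as_rotvec()/np.radians(6); t=Rm.T@(P-p)/.04
        r=[round(float(v),nd)+0.0 for v in list(w)+list(t)]
        if max(map(abs,r))>1: print('TOO BIG',r)
        out.append(r+[hand])
        Rm=Rm@R.from_rotvec(np.array(r[:3])*np.radians(6)).as_matrix() ; p=p+Rm0(Rm,r)@np.array(r[3:6])*.04
    return out
def Rm0(Rm,r): return Rm@R.from_rotvec(np.array(r[:3])*np.radians(6)).as_matrix().T
def lin(P,Q,n,hand,nd=2):
    p,Rm,_=now(); w=R.from_matrix(Rm.T@Q).as_rotvec()
    return rows([(p+(P-p)*k/n,Rm@R.from_rotvec(w*k/n).as_matrix()) for k in range(1,n+1)],hand,nd=nd)
def show(rs):
    for i in range(0,len(rs),8): print(json.dumps(rs[i:i+8]))
E
python3 - <<'E'
from plan import *
p,Rm,o=now()
yaw0=np.arctan2(Rm[1,0],Rm[0,0])-np.pi/2; print(yaw0, np.abs(Rtool(yaw0,0)-Rm).max())
Q=Rtool(YAW,th); mouth=FACE+Rtool(YAW,th)@np.array([.045,0,-.006]); print('mouth',mouth)
P=mouth-Q[:,2]*0.15; print('P',P)
n=34; poses=[]
r0,a0=np.hypot(*p[:2]),np.arctan2(p[1],p[0]); r1,a1=np.hypot(*P[:2]),np.arctan2(P[1],P[0])
for k in range(1,n+1):
    s=k/n; s2=max(0,(s-.6)/.4)
    r=r0+(r1-r0)*s;a=a0+(a1-a0)*s; z=p[2]+(P[2]-p[2])*min(1,s*1.5)
    poses.append((np.array([r*np.cos(a),r*np.sin(a),z]),Rtool(yaw0+(YAW-yaw0)*s,th*s2)))
show(rows(poses,0.4,nd=2))
E
```

```text
-2.897819087062146 0.0001021936686729844
mouth [0.51331001 0.0945004  0.08811491]
P [0.42773752 0.08557729 0.21098772]
[[0.0, 0.0, -0.84, -0.1, -0.61, -0.04, 0.4], [0.0, 0.0, -0.85, -0.07, -0.61, -0.04, 0.4], [0.0, 0.0, -0.84, -0.04, -0.62, -0.05, 0.4], [0.0, 0.0, -0.84, -0.02, -0.6, -0.04, 0.4], [0.0, 0.0, -0.85, 0.01, -0.61, -0.04, 0.4], [0.0, 0.0, -0.84, 0.03, -0.6, -0.04, 0.4], [0.0, 0.0, -0.84, 0.06, -0.6, -0.05, 0.4], [0.0, 0.0, -0.84, 0.08, -0.58, -0.04, 0.4]]
[[0.0, 0.0, -0.85, 0.11, -0.59, -0.04, 0.4], [0.0, 0.0, -0.84, 0.13, -0.57, -0.04, 0.4], [0.0, 0.0, -0.84, 0.16, -0.56, -0.05, 0.4], [0.0, 0.0, -0.85, 0.17, -0.55, -0.04, 0.4], [0.0, 0.0, -0.84, 0.2, -0.54, -0.04, 0.4], [0.0, 0.0, -0.84, 0.22, -0.53, -0.04, 0.4], [0.0, 0.0, -0.85, 0.24, -0.51, -0.05, 0.4], [0.0, 0.0, -0.84, 0.26, -0.5, -0.04, 0.4]]
[[0.0, 0.0, -0.84, 0.29, -0.49, -0.04, 0.4], [0.0, 0.0, -0.85, 0.29, -0.47, -0.04, 0.4], [0.0, 0.0, -0.84, 0.32, -0.45, -0.05, 0.4], [0.0, 0.0, -0.84, 0.33, -0.44, -0.04, 0.4], [-0.26, 0.01, -0.84, 0.35, -0.42, -0.04, 0.4], [-0.42, 0.04, -0.85, 0.37, -0.4, -0.06, 0.4], [-0.43, 0.08, -0.84, 0.37, -0.38, -0.05, 0.4], [-0.43, 0.12, -0.83, 0.4, -0.37, -0.04, 0.4]]
[[-0.43, 0.15, -0.83, 0.4, -0.34, -0.06, 0.4], [-0.43, 0.19, -0.82, 0.41, -0.32, -0.07, 0.4], [-0.43, 0.23, -0.81, 0.43, -0.29, -0.07, 0.4], [-0.43, 0.27, -0.8, 0.43, -0.28, -0.09, 0.4], [-0.43, 0.3, -0.79, 0.44, -0.25, -0.08, 0.4], [-0.42, 0.33, -0.77, 0.46, -0.22, -0.1, 0.4], [-0.43, 0.37, -0.76, 0.45, -0.21, -0.09, 0.4], [-0.43, 0.41, -0.74, 0.46, -0.18, -0.09, 0.4]]
[[-0.43, 0.43, -0.72, 0.47, -0.15, -0.09, 0.4], [-0.43, 0.47, -0.71, 0.47, -0.14, -0.09, 0.4]]
```

>>> {"op": "carry_out", "data": {
  "steps": [
    [0,0,-0.85,-0.1,-0.6,-0.05,0.4],
    [0,0,-0.85,-0.07,-0.6,-0.05,0.4],
    [0,0,-0.85,-0.04,-0.6,-0.05,0.4],
    [0,0,-0.85,-0.02,-0.6,-0.05,0.4],
    [0,0,-0.85,0.01,-0.6,-0.05,0.4],
    [0,0,-0.85,0.03,-0.6,-0.05,0.4],
    [0,0,-0.85,0.06,-0.6,-0.05,0.4],
    [0,0,-0.85,0.08,-0.6,-0.05,0.4]
  ]
}}

```text
time_s: 2.75
ee_pos: [0.2972, -0.4275, 0.1884]
tcp_rot: [-0.0, 0.956, -0.293, -0.0]
contact_force: [0.9, 0.1, 1.1]
opening: 0.698
```

>>> {"op": "carry_out", "data": {
  "steps": [
    [0,0,-0.85,0.11,-0.6,-0.05,0.4],
    [0,0,-0.85,0.13,-0.57,-0.05,0.4],
    [0,0,-0.85,0.16,-0.56,-0.05,0.4],
    [0,0,-0.85,0.17,-0.55,-0.05,0.4],
    [0,0,-0.85,0.2,-0.54,-0.05,0.4],
    [0,0,-0.85,0.22,-0.53,-0.05,0.4],
    [0,0,-0.85,0.24,-0.5,-0.05,0.4],
    [0,0,-0.85,0.26,-0.5,-0.05,0.4]
  ]
}}

```text
time_s: 3.75
ee_pos: [0.406, -0.2716, 0.2052]
tcp_rot: [0.0, 0.997, 0.071, 0.0]
contact_force: [0.7, -0.6, 0.1]
opening: 0.703
```

```bash
cat > go1.py <<'E'
from plan import *
import sys
p,Rm,o=now(); print(o['time_s'],p,o['joint_positions'].round(3))
yaw0=np.arctan2(Rm[1,0],Rm[0,0])-np.pi/2; yaw0=(yaw0+np.pi)%(2*np.pi)-np.pi; print('yaw',yaw0)
Q=Rtool(YAW,th); mouth=FACE+Q@np.array([.045,0,-.006])
P=mouth-Q[:,2]*0.15
n=18; poses=[]
r0,a0=np.hypot(*p[:2]),np.arctan2(p[1],p[0]); r1,a1=np.hypot(*P[:2]),np.arctan2(P[1],P[0])
for k in range(1,n+1):
    s=k/n; s2=max(0,(s-.3)/.7)
    r=r0+(r1-r0)*s;a=a0+(a1-a0)*s; z=p[2]+(P[2]-p[2])*min(1,s*1.5)
    poses.append((np.array([r*np.cos(a),r*np.sin(a),z]),Rtool(yaw0+(YAW-yaw0)*s,th*s2)))
show(rows(poses,0.4,nd=2))
E
python3 go1.py
```

```text
3.75 [ 0.40598424 -0.27161821  0.20524149] [-0.706 -0.056  1.451  0.     1.745 -0.847]
yaw -1.429239658144375
[[0.01, -0.01, -0.81, 0.29, -0.45, -0.01, 0.4], [0.0, 0.0, -0.82, 0.31, -0.44, -0.01, 0.4], [0.0, 0.0, -0.81, 0.32, -0.42, -0.02, 0.4], [0.0, 0.0, -0.81, 0.34, -0.4, -0.01, 0.4], [0.0, 0.0, -0.82, 0.35, -0.39, -0.01, 0.4], [-0.28, 0.01, -0.81, 0.37, -0.37, -0.01, 0.4], [-0.47, 0.05, -0.81, 0.38, -0.36, -0.02, 0.4], [-0.46, 0.08, -0.81, 0.39, -0.33, -0.04, 0.4]]
[[-0.46, 0.12, -0.81, 0.4, -0.32, -0.05, 0.4], [-0.46, 0.16, -0.79, 0.41, -0.29, -0.07, 0.4], [-0.47, 0.2, -0.79, 0.42, -0.27, -0.07, 0.4], [-0.46, 0.24, -0.78, 0.43, -0.25, -0.08, 0.4], [-0.46, 0.27, -0.77, 0.44, -0.24, -0.08, 0.4], [-0.46, 0.31, -0.75, 0.44, -0.2, -0.08, 0.4], [-0.47, 0.35, -0.73, 0.45, -0.19, -0.08, 0.4], [-0.46, 0.38, -0.72, 0.45, -0.17, -0.09, 0.4]]
[[-0.46, 0.42, -0.7, 0.46, -0.14, -0.08, 0.4], [-0.46, 0.45, -0.68, 0.46, -0.13, -0.08, 0.4]]
```

>>> {"op": "carry_out", "data": {
  "steps": [
    [0,0,-0.8,0.3,-0.45,0,0.4],
    [0,0,-0.8,0.3,-0.45,0,0.4],
    [0,0,-0.8,0.3,-0.42,0,0.4],
    [0,0,-0.8,0.35,-0.4,0,0.4],
    [0,0,-0.8,0.35,-0.4,0,0.4],
    [-0.3,0,-0.8,0.35,-0.35,0,0.4],
    [-0.45,0.05,-0.8,0.4,-0.35,0,0.4],
    [-0.45,0.1,-0.8,0.4,-0.35,0,0.4]
  ]
}}

```text
time_s: 4.75
ee_pos: [0.4535, -0.105, 0.2041]
tcp_rot: [0.06, 0.912, 0.404, 0.027]
contact_force: [0.3, -0.5, 0.0]
opening: 0.705
```

>>> {"op": "carry_out", "data": {
  "steps": [
    [-0.45,0.1,-0.8,0.4,-0.3,-0.05,0.4],
    [-0.45,0.15,-0.8,0.4,-0.3,-0.05,0.4],
    [-0.45,0.2,-0.8,0.4,-0.25,-0.05,0.4],
    [-0.45,0.25,-0.8,0.4,-0.25,-0.1,0.4],
    [-0.45,0.25,-0.8,0.4,-0.25,-0.1,0.4]
  ]
}}

```text
time_s: 5.38
ee_pos: [0.4486, -0.0036, 0.2064]
tcp_rot: [0.151, 0.787, 0.588, 0.109]
contact_force: [-0.0, -0.6, -0.5]
opening: 0.699
```

```bash
python3 - <<'E'
from plan import *
p,Rm,o=now(); print(o['time_s'],p,o['joint_positions'].round(3))
Q=Rtool(YAW,th); mouth=FACE+Q@np.array([.045,0,-.006])
print(R.from_matrix(Rm.T@Q).magnitude())
show(lin(mouth-Q[:,2]*0.15,Q,8,0.4))
E
```

```text
5.375 [ 0.44861285 -0.00358994  0.20635248] [-0.057 -0.457  1.814 -0.091  1.421 -1.344]
0.4573972912061077
[[-0.28, 0.23, -0.41, 0.25, -0.13, -0.07, 0.4], [-0.28, 0.23, -0.41, 0.25, -0.11, -0.06, 0.4], [-0.28, 0.23, -0.41, 0.26, -0.1, -0.06, 0.4], [-0.28, 0.23, -0.41, 0.27, -0.09, -0.06, 0.4], [-0.28, 0.22, -0.41, 0.27, -0.07, -0.05, 0.4], [-0.28, 0.23, -0.41, 0.28, -0.06, -0.05, 0.4], [-0.28, 0.23, -0.41, 0.28, -0.05, -0.05, 0.4], [-0.27, 0.23, -0.41, 0.28, -0.03, -0.04, 0.4]]
```

>>> {"op": "carry_out", "data": {
  "steps": [
    [-0.28,0.23,-0.41,0.25,-0.12,-0.06,0.4],
    [-0.28,0.23,-0.41,0.25,-0.12,-0.06,0.4],
    [-0.28,0.23,-0.41,0.26,-0.1,-0.06,0.4],
    [-0.28,0.23,-0.41,0.27,-0.09,-0.06,0.4],
    [-0.28,0.23,-0.41,0.27,-0.07,-0.05,0.4],
    [-0.28,0.23,-0.41,0.28,-0.06,-0.05,0.4],
    [-0.28,0.23,-0.41,0.28,-0.05,-0.05,0.4],
    [-0.28,0.23,-0.41,0.28,-0.03,-0.05,0.4]
  ]
}}

```text
time_s: 6.38
ee_pos: [0.4246, 0.0902, 0.2124]
tcp_rot: [0.204, 0.63, 0.714, 0.23]
contact_force: [-0.7, -0.5, 0.4]
opening: 0.697
```

```bash
python3 - <<'E'
from plan import *
p,Rm,o=now(); print(o['time_s'],p,o['joint_positions'].round(3))
Q=Rtool(YAW,th); mouth=FACE+Q@np.array([.045,0,-.006])
print(R.from_matrix(Rm.T@Q).as_rotvec(), Rm.T@(mouth-p))
c=cam('wrist'); im=c[0]['image'].copy(); cv2.imwrite('pics/w1.png',im)
import pickle; pickle.dump([(dict(c[0]),*c[1:])],open('cw1.pkl','wb'))
for q in ['key_bow','lock_mouth','slide_grip','lock_key']: print(q,[(np.round(d['position'],1).tolist(),round(d['conf'],2)) for d in ctrl.tip_of(q,'wrist')[:2]])
S=lambda v: FACE+Q@np.array([v[1],v[0],-v[2]])  # face coords x,y,z
for n,v in dict(mouth=(0,.045,.006),bow=(0,.045,.05),slide=(-.025,-.045,.028),UL=(.075,.1,0),UR=(.075,-.1,0),LL=(-.075,.1,0),LR=(-.075,-.1,0)).items(): print(n,proj(c,S(v)).round(1))
E
```

```text
6.375 [0.42460658 0.09017261 0.21239764] [ 0.032 -0.745  2.037  0.056  1.228 -1.666]
[ 0.0136926  -0.01005187  0.01756135] [-0.00643418 -0.00083786  0.1526143 ]
key_bow [([311.4, 232.3], 0.85)]
lock_mouth [([313.8, 225.1], 0.72)]
slide_grip [([207.1, 202.3], 0.88)]
lock_key [([310.6, 222.5], 0.78)]
mouth [308.5 226.1]
bow [308.  237.5]
slide [203.6 201.4]
UL [362.7 299.1]
UR [161.2 296.6]
LL [370.9 143.7]
LR [146.5 139.6]
```

View pics/w1.png

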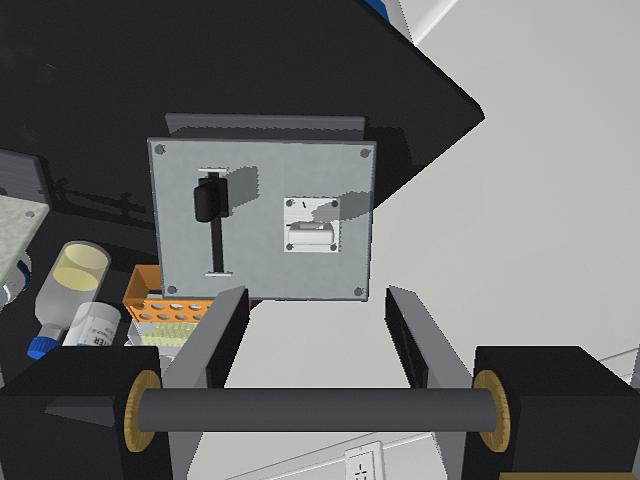

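```bash
cat > fit3.py <<'E'
import pickle,sys
from h import *
from scipy.optimize import least_squares
from plan import Rtool,th
cs=pickle.load(open('cams0.pkl','rb'))+pickle.load(open('cw1.pkl','rb'))
def z(p,s,off): return (np.array(p)+.5)/s-.5+np.array(off)
S={'LL':(92,265),'LR':(220,435),'UL':(323,72),'UR':(485,222)}
T={'UL':(65,147),'UR':(598,92),'LR':(645,450),'LL':(150,495)}
W={'UL':(368,300),'UR':(163,298),'LL':(376,142),'LR':(149,138)}
C={'UL':(75,100,0),'UR':(75,-100,0),'LL':(-75,100,0),'LR':(-75,-100,0)}
obs=[]
for k in C: obs+=[(0,z(S[k],5,(285,160)),C[k]),(1,z(T[k],5,(150,135)),C[k]),(2,np.array(W[k]),C[k])]
def F(q,v): return q[:3]+Rtool(q[3],th)@(np.array([v[1],v[0],-v[2]])/1e3)
def res(q): return np.concatenate([(proj(cs[i],F(q,v))-px) for i,px,v in obs])
s=least_squares(res,[.52,.05,.08,.1]);q=s.x
print(q.round(4)); print(res(q).reshape(-1,6).round(1))
Q=Rtool(q[3],th)
# esc centre rays at heights
for i,px in [(2,(312.2,225)),(1,z((247,311),5,(150,135)))]:
  for h in (.004,.007):
    o,d=ray(cs[i],px);n=-Q[:,2];t=((q[:3]+n*h-o)@n)/(d@n);v=Q.T@(o+t*d-q[:3]);print(i,h,(v*1e3).round(1))
# scalebar
E
python3 fit3.py
python3 -c "
import cv2
im=cv2.imread('pics/w1.png')[130:310,140:390]
cv2.imwrite('pics/w1z.png',cv2.resize(im,None,fx=3,fy=3,interpolation=cv2.INTER_CUBIC))"
```

```text
[0.5204 0.0527 0.0835 0.1048]
[[-1.3  0.2 -1.1 -0.1 -2.4 -1.1]
 [-0.9 -1.4 -2.   0.8  0.8 -1.5]
 [-1.1 -0.6 -0.4 -0.  -2.   1.2]
 [-1.3 -0.3 -1.5 -0.3  0.2  1.2]]
2 0.004 [45.7 -0.3 -4. ]
2 0.007 [45.7 -1.  -7. ]
1 0.004 [43.   2.9 -4. ]
1 0.007 [42.2  4.1 -7. ]
```

View pics/w1z.png

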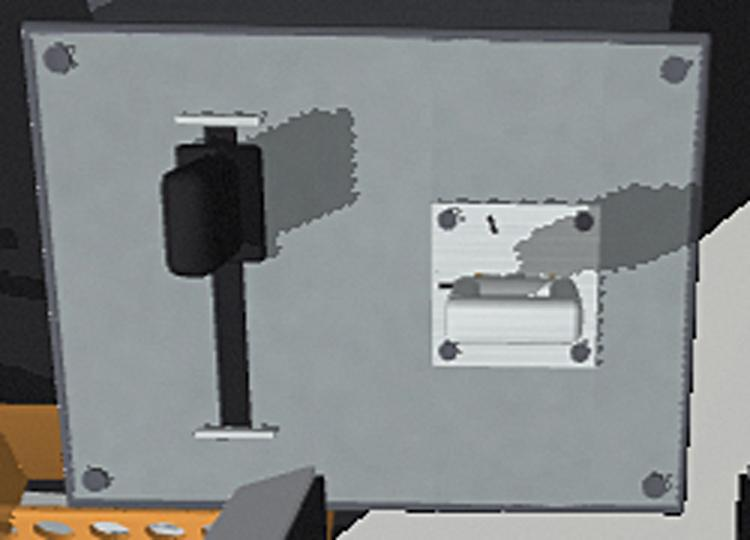

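```bash
sed -i 's/^FACE=.*/FACE=np.array([0.5206,0.0520,0.0835]); YAW=0.1046/' plan.py
cat >> plan.py <<'E'
def FP(x,y,z): return FACE+Rtool(YAW,th)@np.array([y,x,-z])/1e3
def tgt(x,y,z,rot=0): # TCP pose in face coordinates mm, rot clockwise rad
    return FP(x,y,z),Rtool(YAW,th)@R.from_euler('z',rot).as_matrix()
def state():
    p,Rm,o=now(); v=Rtool(YAW,th).T@(p-FACE)*1e3; 
    e=R.from_matrix(Rtool(YAW,th).T@Rm).as_rotvec()
    print('t',round(o['time_s'],2),'face xyz mm',np.array([v[1],v[0],-v[2]]).round(1),'rot',e.round(3),'q',o['joint_positions'].round(2),'F',(np.array(o['contact_force'])).round(1),'open',round(o['opening'],3))
E
python3 - <<'E'
from plan import *
state(); show(lin(*tgt(0,45,84),4,0.4))
E
```

```text
t 6.62 face xyz mm [ -0.7  47.2 158. ] rot [-0.012  0.008 -0.014] q [ 0.03 -0.74  2.03  0.05  1.23 -1.66] F [-0.2  0.  -0. ] open 0.702
[[0.03, -0.02, 0.03, -0.02, 0.0, 0.46, 0.4], [0.03, -0.02, 0.04, -0.01, 0.0, 0.46, 0.4], [0.03, -0.02, 0.03, -0.02, 0.0, 0.47, 0.4], [0.03, -0.02, 0.04, -0.02, 0.0, 0.46, 0.4]]
```

>>> {"op": "carry_out", "data": {
  "steps": [
    [0.03,-0.02,0.03,-0.02,0,0.46,0.4],
    [0.03,-0.02,0.03,-0.02,0,0.46,0.4],
    [0.03,-0.02,0.03,-0.02,0,0.46,0.4],
    [0.03,-0.02,0.03,-0.02,0,0.46,0.4],
    [0,0,0,0,0,0,0.4]
  ]
}}

```text
time_s: 7.25
ee_pos: [0.471, 0.0898, 0.1525]
tcp_rot: [0.202, 0.639, 0.708, 0.222]
contact_force: [0.3, 0.3, -0.1]
opening: 0.701
```

```bash
python3 - <<'E'
from plan import *
state()
c=cam('wrist'); cv2.imwrite('pics/w2.png',c[0]['image'])
import pickle; pickle.dump([(dict(c[0]),*c[1:])],open('cw2.pkl','wb'))
for n,v in dict(mouth=(0,45,6),bow=(0,45,50),bowtopL=(0,63,72),bowtopR=(0,27,72),e1=(26,71,6),e2=(26,19,6),e3=(-26,71,6),e4=(-26,19,6),slide=(-25,-45,28)).items(): print(n,proj(c,FP(*v)).round(1))
E
```

```text
t 7.25 face xyz mm [ 2.4 42.8 82.6] rot [ 0.    -0.003  0.001] q [ 0.04 -0.59  2.08  0.04  1.05 -1.64] F [ 0.3  0.3 -0.1] open 0.701
mouth [318.5 244.6]
bow [318.7 261.5]
bowtopL [349.5 272.3]
bowtopR [288.1 272.3]
e1 [352.6 277.7]
e2 [284.4 277.6]
e3 [354.2 210.1]
e4 [282.9 210.1]
slide [185.7 216.8]
```

View pics/w2.png

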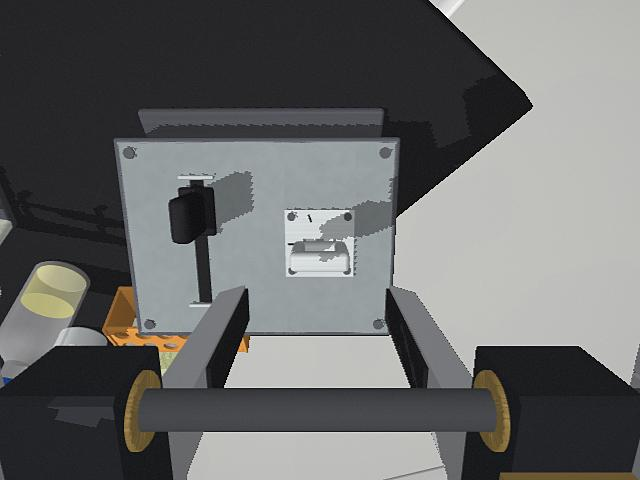

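```bash
python3 - <<'E'
from plan import *
show(lin(*tgt(0,45.8,60),2,0.4)); show(lin(*tgt(0,45.8,30),4,0.4))
E
```

```text
[[0.01, 0.01, 0.0, 0.04, -0.04, 0.29, 0.4], [0.01, 0.02, -0.01, 0.04, -0.05, 0.3, 0.4]]
[[0.0, 0.01, 0.0, 0.02, -0.02, 0.33, 0.4], [0.01, 0.0, 0.0, 0.02, -0.02, 0.34, 0.4], [0.0, 0.01, -0.01, 0.02, -0.03, 0.33, 0.4], [0.01, 0.01, 0.0, 0.02, -0.02, 0.34, 0.4]]
```

>>> {"op": "carry_out", "data": {
  "steps": [
    [0,0,0,0.04,-0.04,0.3,0.4],
    [0,0,0,0.04,-0.04,0.3,0.4],
    [0,0,0,0,0,0,0.4]
  ]
}}

```text
time_s: 7.68
ee_pos: [0.4833, 0.0943, 0.1329]
tcp_rot: [0.204, 0.638, 0.708, 0.224]
contact_force: [0.4, -0.3, -0.3]
opening: 0.7
```

```bash
python3 - <<'E'
from plan import *
state()
show(lin(*tgt(0,45.8,30),3,0.4))
E
```

```text
t 7.67 face xyz mm [ 1.6 45.9 59.2] rot [-0.004 -0.003  0.001] q [ 0.06 -0.55  2.1   0.03  0.98 -1.62] F [ 0.4 -0.3 -0.3] open 0.7
[[0.01, 0.01, 0.0, 0.0, -0.01, 0.24, 0.4], [0.02, 0.01, -0.01, 0.0, -0.02, 0.25, 0.4], [0.01, 0.01, 0.0, 0.0, -0.01, 0.24, 0.4]]
```

>>> {"op": "carry_out", "data": {
  "steps": [
    [0.01,0.01,0,0,-0.03,0.24,0.4],
    [0.01,0.01,0,0,-0.03,0.24,0.4],
    [0.01,0.01,0,0,-0.03,0.24,0.4],
    [0,0,0,0,0,0,0.4]
  ]
}}

```text
time_s: 8.18
ee_pos: [0.4978, 0.0958, 0.1055]
tcp_rot: [0.202, 0.638, 0.708, 0.224]
contact_force: [-0.7, 0.0, -0.5]
opening: 0.701
```

```bash
python3 - <<'E'
from plan import *
state()
cs=[cam('wrist'),cam('top'),cam('side')]
im=np.hstack([cv2.resize(cs[0][0]['image'][180:440,150:490],None,fx=1.5,fy=1.5),])
cv2.imwrite('pics/w3.png',im)
E
```

```text
t 8.18 face xyz mm [-2.2 45.9 28.4] rot [-0.001 -0.     0.001] q [ 0.06 -0.49  2.12  0.03  0.9  -1.63] F [-0.7  0.  -0.5] open 0.701
```

View pics/w3.png

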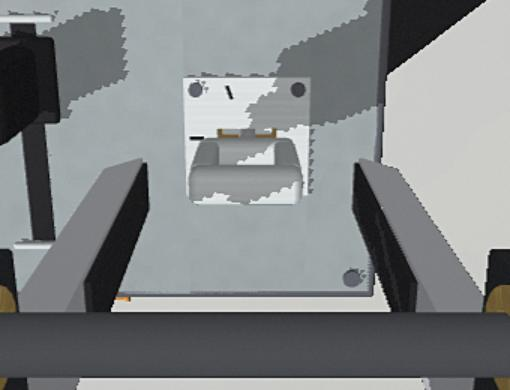

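>>> {"op": "carry_out", "data": {
  "steps": [
    [0,0,0,-0.03,0.04,-0.02,0.4],
    [0,0,0,0,0,0,0.4],
    [0,0,0,0,0,0,-1],
    [0,0,0,0,0,0,-1],
    [0,0,0,0,0,0,-1],
    [0,0,0,0,0,0,-1]
  ]
}}

```text
time_s: 9.07
ee_pos: [0.5, 0.0947, 0.1106]
tcp_rot: [0.203, 0.638, 0.708, 0.226]
contact_force: [-0.3, 0.2, -0.5]
opening: 0.368
```

```bash
python3 - <<'E'
from plan import *
state(); print(ctrl.get_obs()['moment'])
cs=cam('wrist')
cv2.imwrite('pics/w4.png',cv2.resize(cs[0]['image'][180:440,150:490],None,fx=1.5,fy=1.5))
E
```

```text
t 9.07 face xyz mm [ 2.4 44.6 31.4] rot [-0.007 -0.     0.001] q [ 0.05 -0.49  2.11  0.04  0.91 -1.64] F [-0.3  0.2 -0.5] open 0.368
[ 0.03506804  0.17612406 -0.0088029 ]
```

View pics/w4.png

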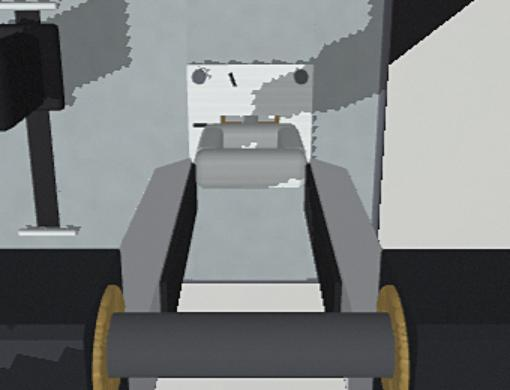

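```bash
python3 - <<'E'
from plan import *
c=cam('wrist'); state()
for n,v in dict(e3=(-26,71,6),e4=(-26,19,6),bt=(-6,45,72),bt2=(6,45,72),bl=(6,63,72),br=(6,27,72),slideend=(42,-45,2)).items(): print(n,((proj(c,FP(*v))-[150,180])*1.5).round(1))
E
```

```text
t 9.18 face xyz mm [ 2.4 44.6 31.4] rot [-0.007 -0.     0.001] q [ 0.05 -0.49  2.11  0.04  0.91 -1.64] F [-0.4  0.5  0.1] open 0.367
e3 [312.8  65.1]
e4 [183.9  65.2]
bt [248.  172.9]
bt2 [248. 209.]
bl [305.9 208.9]
br [190.2 209. ]
slideend [ 43.8 215.2]
```

```bash
python3 - <<'E'
import cv2
im=cv2.imread('pics/w2.png')[195:295,270:370]
cv2.imwrite('pics/w2z.png',cv2.resize(im,None,fx=6,fy=6,interpolation=cv2.INTER_CUBIC))
im=cv2.imread('pics/side0.png')[175:220,305:350]
cv2.imwrite('pics/s0z.png',cv2.resize(im,None,fx=12,fy=12,interpolation=cv2.INTER_CUBIC))
E
```

```text
(no output)
```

View pics/w2z.png

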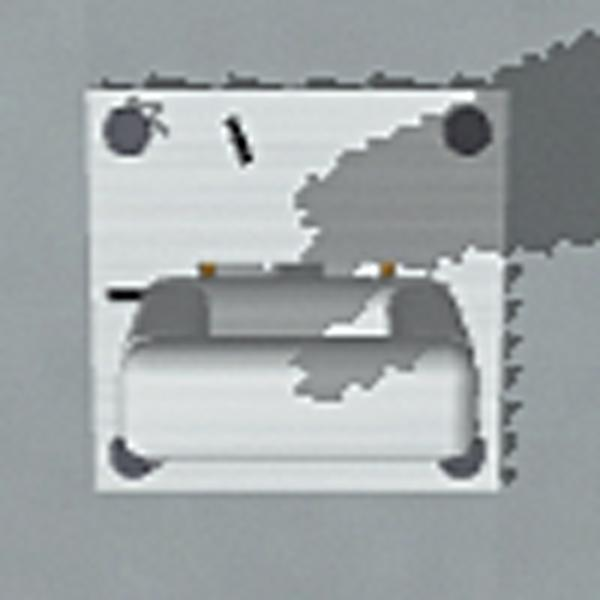

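View pics/s0z.png

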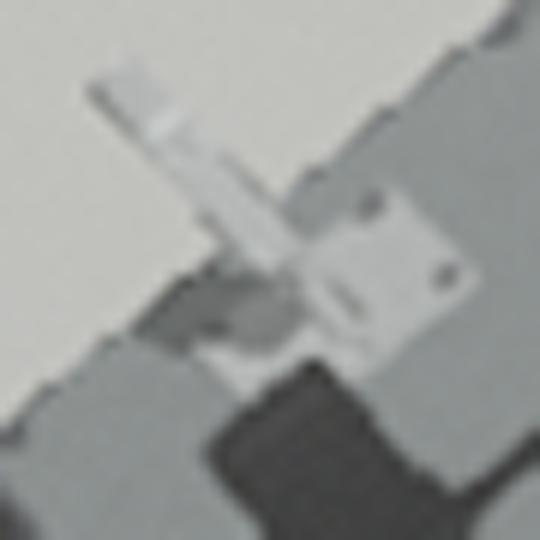

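>>> {"op": "carry_out", "data": {
  "steps": [
    [0,0,0,0,0,0,0],
    [0,0,0,0,0,0,0],
    [0,0,0,0,0,0,0]
  ]
}}

```text
time_s: 9.55
ee_pos: [0.4999, 0.0947, 0.1105]
tcp_rot: [0.203, 0.638, 0.708, 0.226]
contact_force: [0.4, -0.3, 0.5]
opening: 0.497
```

```bash
cat >> plan.py <<'E'
def tgtx(x,y,z,rot=0,lean=0): # lean>0: tool handle leans toward -x (down slope) 
    P,Q=tgt(x,y,z); return P,Q@R.from_euler('x',-lean).as_matrix()@R.from_euler('z',rot).as_matrix()
E
python3 - <<'E'
from plan import *
state(); show(lin(*tgtx(-3.7,45.0,30.5,0,.07),3,0.0))
E
```

```text
t 9.55 face xyz mm [ 2.3 44.6 31.3] rot [-0.006 -0.     0.001] q [ 0.05 -0.49  2.11  0.04  0.91 -1.64] F [ 0.4 -0.3  0.5] open 0.497
[[-0.2, 0.0, 0.0, 0.0, -0.05, 0.01, 0.0], [-0.2, 0.0, 0.0, 0.01, -0.05, 0.0, 0.0], [-0.21, 0.0, -0.01, 0.0, -0.05, 0.01, 0.0]]
```

>>> {"op": "carry_out", "data": {
  "steps": [
    [-0.2,0,0,0,-0.05,0,0],
    [-0.2,0,0,0,-0.05,0,0],
    [-0.2,0,0,0,-0.05,0,0],
    [0,0,0,0,0,0,0],
    [0,0,0,0,0,0,0]
  ]
}}

```text
time_s: 10.18
ee_pos: [0.4941, 0.0941, 0.1059]
tcp_rot: [0.224, 0.631, 0.7, 0.249]
contact_force: [0.1, 0.2, 0.4]
opening: 0.501
```

```bash
python3 - <<'E'
from plan import *
state(); show(lin(*tgtx(-3.7,45.0,30.5,0,.07),1,0.0))
c=cam('wrist')
cv2.imwrite('pics/w5.png',cv2.resize(c[0]['image'][180:440,150:490],None,fx=1.5,fy=1.5))
for n,v in dict(e3=(-26,71,6),e4=(-26,19,6),bl=(0,63,72),br=(0,27,72),s=(-6,45,72)).items(): print(n,((proj(c,FP(*v))-[150,180])*1.5).round(1))
E
```

```text
t 10.18 face xyz mm [-5.1 44.7 30.9] rot [-0.073 -0.     0.001] q [ 0.05 -0.56  2.19  0.05  0.83 -1.65] F [0.1 0.2 0.4] open 0.501
[[0.03, 0.0, -0.01, 0.01, 0.03, 0.01, 0.0]]
e3 [312.7  80.6]
e4 [183.6  80.7]
bl [305.4 221.5]
br [190.3 221.6]
s [247.8 204.5]
```

View pics/w5.png

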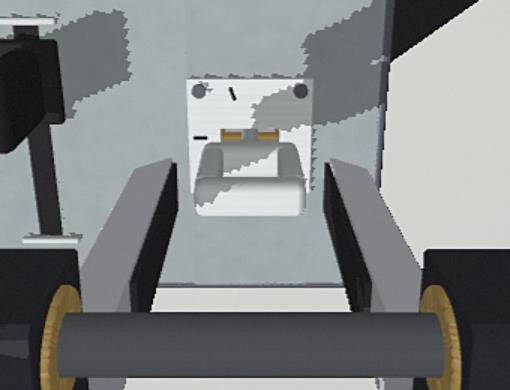

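>>> {"op": "carry_out", "data": {
  "steps": [
    [-0.2,0,0,0,0.02,0,0],
    [0,0,0,0,0,0,0],
    [0,0,0,0,0,0,-1],
    [0,0,0,0,0,0,-1],
    [0,0,0,0,0,0,-1]
  ]
}}

```text
time_s: 10.85
ee_pos: [0.4952, 0.0943, 0.1068]
tcp_rot: [0.231, 0.628, 0.697, 0.257]
contact_force: [0.4, 0.4, -0.2]
opening: 0.369
```

```bash
python3 - <<'E'
from plan import *
state(); print(ctrl.get_obs()['moment'])
c=cam('wrist')
cv2.imwrite('pics/w6.png',cv2.resize(c[0]['image'][180:440,150:490],None,fx=1.5,fy=1.5))
show(lin(*tgtx(-0.8,45.0,31,0,.0),3,-1))
E
```

```text
t 10.85 face xyz mm [-3.7 44.7 31.1] rot [-0.096 -0.     0.001] q [ 0.05 -0.57  2.2   0.05  0.8  -1.65] F [ 0.4  0.4 -0.2] open 0.369
[ 0.06868406  0.15318702 -0.01116436]
[[0.3, 0.0, 0.0, 0.0, 0.02, 0.0, -1], [0.31, 0.0, 0.0, 0.01, 0.03, 0.0, -1], [0.3, 0.0, -0.01, 0.0, 0.02, 0.01, -1]]
```

View pics/w6.png

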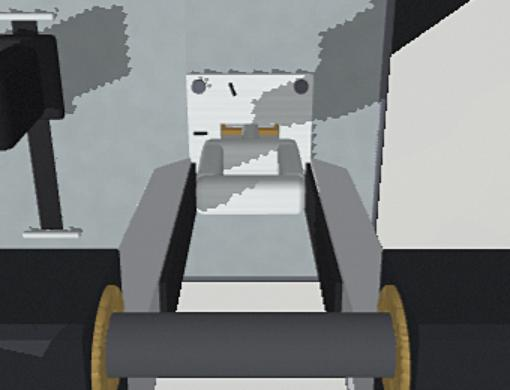

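>>> {"op": "carry_out", "data": {
  "steps": [
    [0.3,0,0,0,0.03,0,-1],
    [0.3,0,0,0,0.03,0,-1],
    [0.3,0,0,0,0.03,0,-1],
    [0,0,0,0,0,0,-1],
    [0,0,0,0,0,0,-1]
  ]
}}

```text
time_s: 11.52
ee_pos: [0.4989, 0.0946, 0.1099]
tcp_rot: [0.2, 0.639, 0.709, 0.222]
contact_force: [-0.9, -0.2, 0.4]
opening: 0.371
```

```bash
python3 - <<'E'
from plan import *
state(); print(ctrl.get_obs()['moment'])
c=cam('wrist')
cv2.imwrite('pics/w7.png',cv2.resize(c[0]['image'][180:440,150:490],None,fx=1.5,fy=1.5))
for n,v in dict(e3=(-26,71,6),e4=(-26,19,6),bl=(0,63,72),br=(0,27,72),s=(-6,45,72)).items(): print(n,((proj(c,FP(*v))-[150,180])*1.5).round(1))
E
```

```text
t 11.53 face xyz mm [ 1.1 44.6 31.5] rot [ 0.005 -0.     0.001] q [ 0.05 -0.49  2.1   0.04  0.92 -1.63] F [-0.9 -0.2  0.4] open 0.371
[-0.03907504  0.27080881  0.02744787]
e3 [312.7  69.1]
e4 [184.1  69.1]
bl [306.3 193.8]
br [189.8 193.9]
s [248.  175.6]
```

View pics/w7.png

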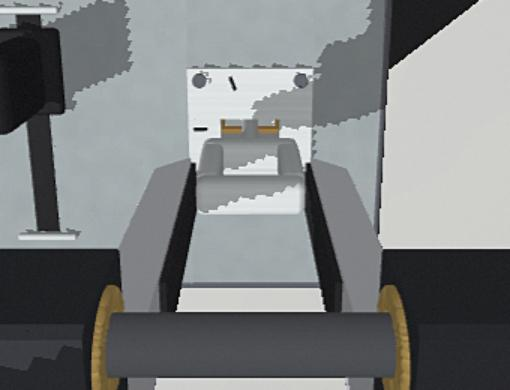

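>>> {"op": "carry_out", "data": {
  "steps": [
    [0,0,0.9,0,0,0,-1],
    [0,0,0.9,0,0,0,-1],
    [0,0,0.9,0,0,0,-1],
    [0,0,0.9,0,0,0,-1]
  ]
}}

```text
time_s: 12.08
ee_pos: [0.4974, 0.0951, 0.109]
tcp_rot: [0.152, 0.764, 0.572, 0.256]
contact_force: [-0.1, 0.8, -0.7]
opening: 0.372
```

```bash
python3 - <<'E'
from plan import *
state(); print(ctrl.get_obs()['moment'])
show(lin(*tgt(1.0,44.7,31.3,1.3),9,-1))
E
```

```text
t 12.07 face xyz mm [-0.6 45.3 31.5] rot [ 0.005 -0.     0.39 ] q [ 0.05 -0.49  2.11  0.04  0.92 -1.25] F [-0.1  0.8 -0.7] open 0.372
[0.06679224 0.13535128 0.03770826]
[[0.0, 0.0, 0.97, 0.0, 0.0, 0.0, -1], [-0.01, 0.01, 0.96, 0.0, 0.01, 0.0, -1], [0.0, 0.0, 0.97, 0.0, 0.0, 0.0, -1], [-0.01, 0.0, 0.96, 0.0, 0.01, 0.0, -1], [0.0, 0.01, 0.97, 0.01, 0.0, 0.0, -1], [-0.01, 0.0, 0.96, 0.0, 0.01, 0.0, -1], [0.0, 0.01, 0.97, 0.0, 0.0, 0.0, -1], [-0.01, 0.0, 0.97, 0.0, 0.0, 0.0, -1]]
[[0.0, 0.0, 0.96, 0.01, 0.01, 0.01, -1]]
```

>>> {"op": "carry_out", "data": {
  "steps": [
    [0,0,0.95,0,0,0,-1],
    [0,0,0.95,0,0,0,-1],
    [0,0,0.95,0,0,0,-1],
    [0,0,0.95,0,0,0,-1],
    [0,0,0.95,0,0,0,-1],
    [0,0,0.95,0,0,0,-1],
    [0,0,0.95,0,0,0,-1]
  ]
}}

```text
time_s: 12.95
ee_pos: [0.4974, 0.0967, 0.1092]
tcp_rot: [0.051, 0.916, 0.267, 0.297]
contact_force: [1.9, 0.1, -0.1]
opening: 0.371
```

```bash
python3 - <<'E'
from plan import *
state(); print(ctrl.get_obs()['moment'], Rtool(YAW,th).T@ctrl.get_obs()['moment'])
E
```

```text
t 12.95 face xyz mm [-0.3 46.8 31.6] rot [1.00e-03 4.00e-03 1.11e+00] q [ 0.06 -0.49  2.11  0.04  0.91 -0.53] F [ 1.9  0.1 -0.1] open 0.371
[-0.05051889 -0.14224371  0.06316346] [-0.13619162 -0.01709309 -0.08907706]
```

>>> {"op": "carry_out", "data": {
  "steps": [
    [0,0,0.9,-0.02,0.03,0,-1],
    [0,0,0.9,0,0,0,-1],
    [0,0,0.4,0,0,0,-1],
    [0,0,0,0,0,0,-1]
  ]
}}

```text
time_s: 13.45
ee_pos: [0.498, 0.0961, 0.1096]
tcp_rot: [0.016, 0.94, 0.157, 0.303]
contact_force: [1.5, 0.5, -0.5]
opening: 0.372
```

```bash
python3 - <<'E'
from plan import *
state(); print(ctrl.get_obs()['moment'], Rtool(YAW,th).T@ctrl.get_obs()['moment'])
c=cam('wrist')
cv2.imwrite('pics/w8.png',cv2.resize(c[0]['image'][150:440,150:490],None,fx=1.5,fy=1.5))
E
```

```text
t 13.45 face xyz mm [ 0.3 46.2 31.6] rot [-0.002  0.009  1.347] q [ 0.05 -0.5   2.12  0.05  0.91 -0.3 ] F [ 1.5  0.5 -0.5] open 0.372
[-0.12731952 -0.03640533  0.29720458] [-0.022913    0.06363189 -0.31826427]
```

View pics/w8.png

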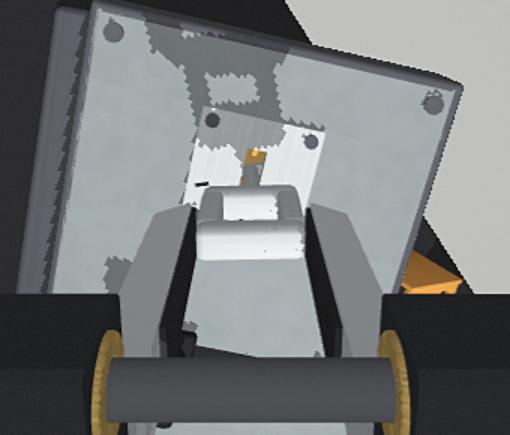

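>>> {"op": "carry_out", "data": {
  "steps": [
    [0,0,0,0,0,0,0],
    [0,0,0,0,0,0,0],
    [0,0,0,0,0,0,0],
    [0,0,0,0,0,-0.3,0],
    [0,0,0,0,0,-0.6,0],
    [0,0,0,0,0,-0.7,0]
  ]
}}

```text
time_s: 14.25
ee_pos: [0.4581, 0.0914, 0.1607]
tcp_rot: [0.015, 0.941, 0.157, 0.3]
contact_force: [0.3, 0.2, 0.8]
opening: 0.499
```

```bash
python3 - <<'E'
from plan import *
state()
c=cam('wrist')
cv2.imwrite('pics/w9.png',c[0]['image'])
show(lin(*tgt(-25,-45,85,0),14,0))
E
```

```text
t 14.25 face xyz mm [-3.3 45.7 96.5] rot [0.004 0.004 1.347] q [ 0.04 -0.63  2.08  0.05  1.08 -0.3 ] F [0.3 0.2 0.8] open 0.499
[[0.0, -0.01, -0.92, -0.08, 0.15, 0.03, 0], [0.0, 0.0, -0.92, -0.09, 0.14, 0.02, 0], [0.0, -0.01, -0.92, -0.11, 0.13, 0.03, 0], [0.01, 0.0, -0.91, -0.12, 0.12, 0.02, 0], [0.0, -0.01, -0.92, -0.13, 0.1, 0.03, 0], [0.0, -0.01, -0.92, -0.14, 0.1, 0.03, 0], [0.0, 0.0, -0.92, -0.15, 0.08, 0.02, 0], [0.0, -0.01, -0.92, -0.15, 0.06, 0.03, 0]]
[[0.0, 0.0, -0.92, -0.16, 0.05, 0.03, 0], [0.01, -0.01, -0.92, -0.17, 0.04, 0.02, 0], [0.0, -0.01, -0.92, -0.17, 0.01, 0.03, 0], [0.0, 0.0, -0.91, -0.16, 0.01, 0.03, 0], [0.0, -0.01, -0.92, -0.17, -0.02, 0.02, 0], [0.0, -0.01, -0.92, -0.17, -0.03, 0.03, 0]]
```

View pics/w9.png

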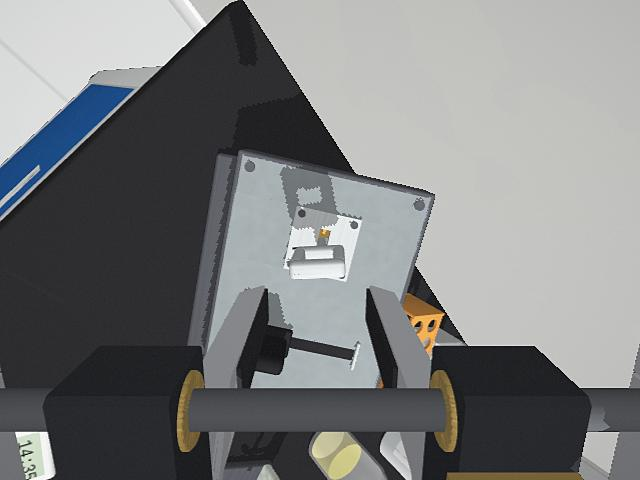

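>>> {"op": "carry_out", "data": {
  "steps": [
    [0,0,-0.92,-0.08,0.15,0.02,0],
    [0,0,-0.92,-0.09,0.14,0.02,0],
    [0,0,-0.92,-0.11,0.13,0.02,0],
    [0,0,-0.92,-0.12,0.12,0.02,0],
    [0,0,-0.92,-0.13,0.1,0.02,0],
    [0,0,-0.92,-0.14,0.1,0.02,0],
    [0,0,-0.92,-0.15,0.08,0.02,0],
    [0,0,-0.92,-0.15,0.06,0.02,0]
  ]
}}

```text
time_s: 15.3
ee_pos: [0.4583, 0.0378, 0.1576]
tcp_rot: [0.135, 0.804, 0.508, 0.278]
contact_force: [-0.0, 0.5, -0.2]
opening: 0.496
```

>>> {"op": "carry_out", "data": {
  "steps": [
    [0,0,-0.92,-0.16,0.05,0.02,0],
    [0,0,-0.92,-0.17,0.04,0.02,0],
    [0,0,-0.92,-0.17,0.01,0.02,0],
    [0,0,-0.92,-0.17,0,0.02,0],
    [0,0,-0.92,-0.17,-0.02,0.02,0],
    [0,0,-0.92,-0.17,-0.03,0.02,0],
    [0,0,-0.2,0,0,0,0],
    [0,0,0,0,0,0,0]
  ]
}}

```text
time_s: 16.3
ee_pos: [0.4576, -0.0046, 0.1492]
tcp_rot: [0.216, 0.611, 0.728, 0.225]
contact_force: [-0.2, -0.3, 0.1]
opening: 0.5
```

```bash
python3 - <<'E'
from plan import *
state()
c=cam('wrist')
cv2.imwrite('pics/w10.png',c[0]['image'])
for x in (-20,-25):
  for n,v in dict(tL=(x,-38,45),tR=(x,-52,45),f1=(x-15,-45,45),f2=(x+15,-45,45)).items(): print(x,n,proj(c,FP(*v)).round(1))
for n,v in dict(LR=(-75,-100,0),UR=(75,-100,0)).items(): print(n,proj(c,FP(*v)).round(1))
show(lin(*tgt(-25,-45,85,0),3,0))
E
```

```text
t 16.3 face xyz mm [-18.5 -49.7  93.1] rot [-0.023 -0.    -0.069] q [-0.37 -0.68  2.14  0.3   1.12 -2.17] F [-0.2 -0.3  0.1] open 0.5
-20 tL [332.5 255.7]
-20 tR [311.9 254.3]
-20 f1 [323.8 233.5]
-20 f2 [320.6 275.8]
-25 tL [333.1 248.6]
-25 tR [312.4 247.2]
-25 f1 [324.4 226.2]
-25 f2 [321.1 268.9]
LR [253.1 161.8]
UR [248.7 341.8]
[[0.07, 0.0, 0.22, 0.04, -0.05, 0.07, 0], [0.08, 0.0, 0.22, 0.04, -0.06, 0.06, 0], [0.07, 0.0, 0.22, 0.04, -0.05, 0.07, 0]]
```

View pics/w10.png

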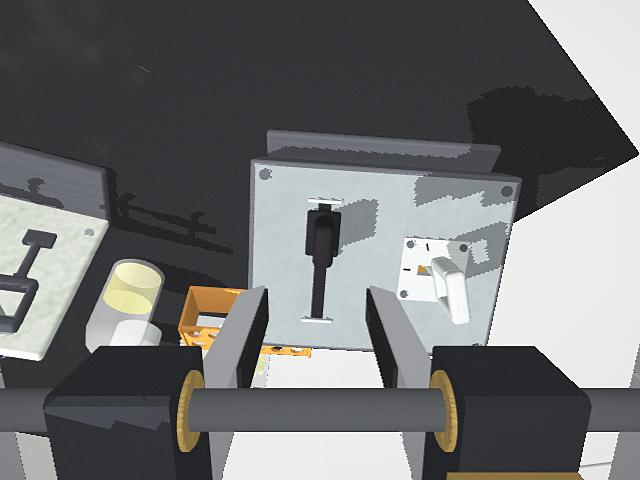

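```bash
python3 - <<'E'
import cv2
im=cv2.imread('pics/w10.png')[190:330,260:400]
im=cv2.convertScaleAbs(im,alpha=2.2,beta=20)
cv2.imwrite('pics/w10z.png',cv2.resize(im,None,fx=4,fy=4,interpolation=cv2.INTER_CUBIC))
E
```

```text
(no output)
```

View pics/w10z.png

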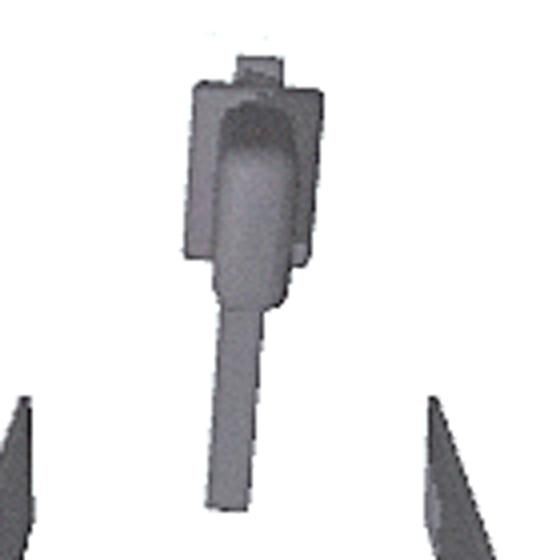

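>>> {"op": "carry_out", "data": {
  "steps": [
    [0.07,0,0.22,0.04,-0.05,0.1,0],
    [0.08,0,0.22,0.05,-0.05,0.1,0],
    [0.08,0,0.22,0.05,-0.05,0.1,0],
    [0,0,0,0,0,0,0],
    [0,0,0,0,0,0,0]
  ]
}}

```text
time_s: 16.98
ee_pos: [0.4591, 0.0027, 0.1349]
tcp_rot: [0.199, 0.64, 0.708, 0.224]
contact_force: [-0.3, 0.1, -0.3]
opening: 0.503
```

```bash
python3 - <<'E'
from plan import *
state()
show(lin(*tgt(-25.5,-44.3,50,0),3,0))
E
```

```text
t 16.98 face xyz mm [-24.8 -42.6  80.2] rot [0.002 0.002 0.005] q [-0.32 -0.65  2.14  0.27  1.1  -2.05] F [-0.3  0.1 -0.3] open 0.503
[[-0.01, 0.0, -0.02, -0.01, 0.0, 0.25, 0], [-0.01, -0.01, -0.01, -0.02, -0.01, 0.25, 0], [0.0, 0.0, -0.02, -0.01, -0.01, 0.25, 0]]
```

>>> {"op": "carry_out", "data": {
  "steps": [
    [0,0,0,-0.015,0,0.25,0],
    [0,0,0,-0.015,0,0.25,0],
    [0,0,0,-0.015,0,0.25,0],
    [0,0,0,0,0,0,0],
    [0,0,0,0,0,0,0]
  ]
}}

```text
time_s: 17.6
ee_pos: [0.4773, 0.0027, 0.1077]
tcp_rot: [0.199, 0.64, 0.707, 0.223]
contact_force: [-0.4, -0.2, -0.2]
opening: 0.499
```

```bash
python3 - <<'E'
from plan import *
state()
c=cam('wrist')
cv2.imwrite('pics/w11.png',cv2.convertScaleAbs(cv2.resize(c[0]['image'][180:440,150:490],None,fx=1.5,fy=1.5),alpha=1.8,beta=20))
show(lin(*tgt(-25.5,-44.3,14,0),3,0))
E
```

```text
t 17.6 face xyz mm [-25.6 -44.5  47.5] rot [0.004 0.002 0.006] q [-0.3  -0.58  2.16  0.27  1.01 -2.05] F [-0.4 -0.2 -0.2] open 0.499
[[-0.01, -0.01, -0.02, 0.0, 0.0, 0.28, 0], [-0.01, 0.0, -0.02, 0.0, 0.0, 0.28, 0], [-0.02, -0.01, -0.02, 0.01, 0.01, 0.28, 0]]
```

View pics/w11.png

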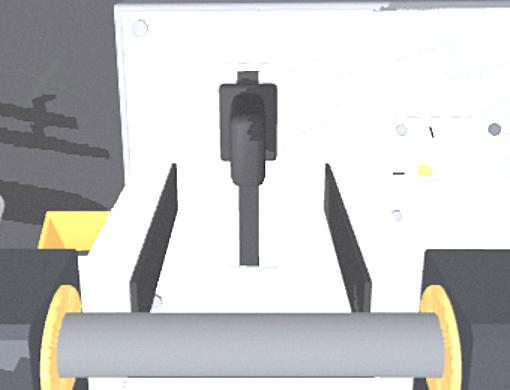

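>>> {"op": "carry_out", "data": {
  "steps": [
    [0,0,0,0,0,0.28,0],
    [0,0,0,0,0,0.27,0],
    [0,0,0,0,0,0.25,0],
    [0,0,0,0,0,0,-1],
    [0,0,0,0,0,0,-1],
    [0,0,0,0,0,0,-1],
    [0,0,0,0,0,0,-1]
  ]
}}

```text
time_s: 18.52
ee_pos: [0.4969, 0.0047, 0.0802]
tcp_rot: [0.199, 0.64, 0.707, 0.223]
contact_force: [0.3, -0.1, -0.4]
opening: 0.111
```

```bash
python3 - <<'E'
from plan import *
state()
print(now()[2]['moment'])
E
```

```text
t 18.52 face xyz mm [-25.2 -44.6  13.6] rot [0.003 0.001 0.006] q [-0.27 -0.49  2.17  0.27  0.91 -2.05] F [ 0.3 -0.1 -0.4] open 0.111
[ 0.0782539   0.12363829 -0.06149197]
```

>>> {"op": "carry_out", "data": {
  "steps": [
    [0,0,0,0,0.2,0,-1],
    [0,0,0,0,0.25,0,-1],
    [0,0,0,0,0.25,0,-1],
    [0,0,0,0,0.25,0,-1]
  ]
}}

```text
time_s: 19.02
ee_pos: [0.5304, 0.0076, 0.1044]
tcp_rot: [0.2, 0.64, 0.707, 0.224]
contact_force: [0.4, -0.1, 0.3]
opening: 0.008
```

```bash
python3 - <<'E'
from plan import *
state()
print(now()[2]['moment'])
E
```

```text
t 19.02 face xyz mm [ 16.2 -45.1  14.2] rot [0.001 0.    0.006] q [-0.23 -0.42  2.08  0.24  0.91 -1.99] F [ 0.4 -0.1  0.3] open 0.008
[0.03321479 0.11865008 0.02276466]
```

```bash
python3 - <<'E'
from plan import *
c=cam('wrist')
cv2.imwrite('pics/w12.png',cv2.convertScaleAbs(cv2.resize(c[0]['image'][150:440,150:490],None,fx=1.5,fy=1.5),alpha=1.5,beta=20))
c=cam('side')
cv2.imwrite('pics/s12.png',cv2.resize(c[0]['image'][140:290,260:420],None,fx=4,fy=4))
E
```

```text
(no output)
```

View pics/w12.png

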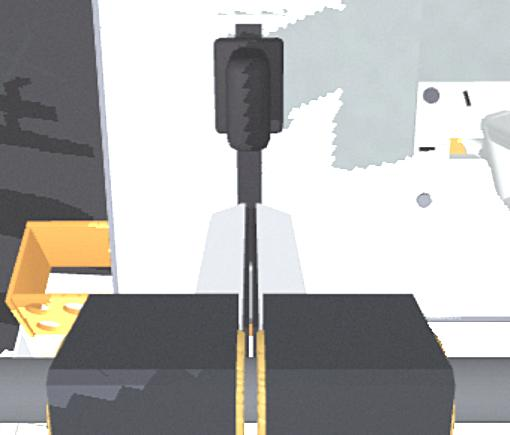

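View pics/s12.png

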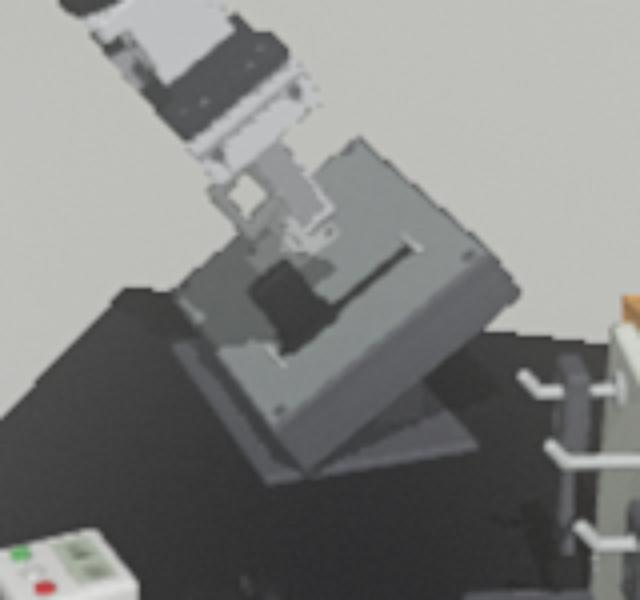

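```bash
python3 - <<'E'
from plan import *
c=cam('wrist'); state()
f=lambda v: ((proj(c,FP(*v))-[150,150])*1.5).round(1)
for v in [(16.2,-45,14),(8.2,-45,14),(-40,-45,45),(-25,-45,45),(-10,-45,45),(-75,-100,0),(-26,19,6),(-18.5,26.5,6),(18.5,26.5,6),(75,-100,0)]: print(v,f(v))
s=cam('side'); 
f=lambda v: ((proj(s,FP(*v))-[260,140])*4).round(1)
for v in [(16.2,-45,14),(-40,-45,45),(-10,-45,45),(-40,-52,45),(-10,-52,45),(-75,-100,0),(75,-100,0)]: print(v,f(v))
p,Rm,o=now()
for d in [(0,-.008,0),(0,.008,0)]: print(((proj(s,p+Rm@np.array(d))-[260,140])*4).round(1))
E
```

```text
t 19.18 face xyz mm [ 15.9 -45.1  14.2] rot [0.001 0.001 0.005] q [-0.23 -0.42  2.08  0.24  0.91 -1.99] F [ 0.  -0.  -0.5] open 0.007
(16.2, -45, 14) [248.1 195.5]
(8.2, -45, 14) [247.9 175.2]
(-40, -45, 45) [246.8  53.2]
(-25, -45, 45) [247.1 102.4]
(-10, -45, 45) [247.4 149.5]
(-75, -100, 0) [ 93.1 -57.5]
(-26, 19, 6) [420.5  79.5]
(-18.5, 26.5, 6) [439.2  99.4]
(18.5, 26.5, 6) [431.9 193.3]
(75, -100, 0) [118.9 316.6]
(16.2, -45, 14) [350.  265.2]
(-40, -45, 45) [242.5 291.2]
(-10, -45, 45) [284.3 257. ]
(-40, -52, 45) [246.4 296. ]
(-10, -52, 45) [288.4 261.6]
(-75, -100, 0) [269.7 425.8]
(75, -100, 0) [483.4 251. ]
[337.4 275.6]
[359.5 257.7]
```

```bash
python3 - <<'E'
from plan import *
s=cam('side'); im=s[0]['image'][140:240,270:370].copy()
im=cv2.resize(im,None,fx=6,fy=6,interpolation=cv2.INTER_CUBIC)
p,Rm,o=now()
for d,col in [((0,0,0),(0,0,255)),((0,-.008,0),(0,255,0)),((0,.008,0),(255,0,0)),((0,0,-.019),(0,255,255)),((0,0,-.06),(255,255,0))]:
    q=(proj(s,p+Rm@np.array(d))-[270,140]+.5)*6; cv2.circle(im,tuple(int(v) for v in q),4,col,-1)
cv2.imwrite('pics/s13.png',im)
E
```

```text
(no output)
```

View pics/s13.png

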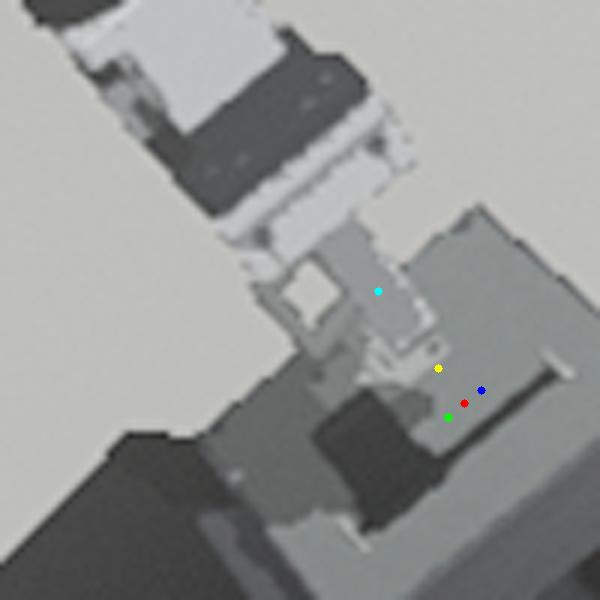

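```bash
python3 - <<'E'
from plan import *
c=cam('wrist'); p,Rm,o=now(); f,K,Rc,t=c
tc=Rc@p+t; print('TCP in cam',tc, 'opt axis in tool',Rm.T@Rc.T[:,2], 'tool axes in cam',(Rc@Rm).round(3).tolist())
for op,l,r,row in [(.0659,247,386,288),(.047,150+177/1.5,150+326/1.5,180+163/1.5)]:
    d=K[0,0]*op/(r-l); X=np.array([((l+r)/2-K[0,2])/K[0,0]*d,(row-K[1,2])/K[1,1]*d,d]); print(d,'tip in tool mm',(Rm.T@(Rc.T@(X-t)-p)*1e3).round(1))
cv2.imwrite('pics/w13.png',f['image'][230:400,200:430].repeat(3,0).repeat(3,1))
E
```

```text
TCP in cam [-0.0010775   0.01821275  0.22425035] opt axis in tool [0.00132762 0.25827107 0.96607158] tool axes in cam [[1.0, -0.001, -0.001], [0.0, 0.966, -0.258], [0.001, 0.258, 0.966]]
0.18914007404875555 tip in tool mm [  0.9  -9.  -33.9]
0.18876252972683638 tip in tool mm [  1.5  -8.9 -34.4]
```

View pics/w13.png

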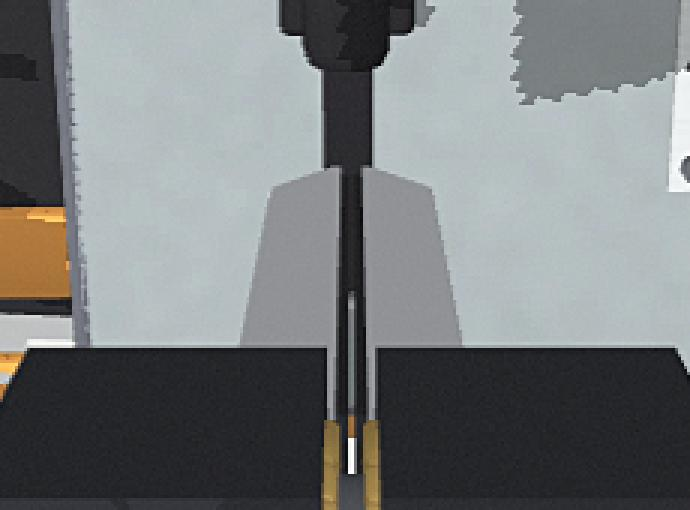

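>>> {"op": "carry_out", "data": {
  "steps": [
    [0,0,0,0,0,-0.3,0],
    [0,0,0,0,-0.3,-0.1,0],
    [0,0,0,0,-0.35,0,0],
    [0,0,0,0,-0.35,0,0],
    [0,0,0,0,0,0,0],
    [0,0,0,0,0,0,0]
  ]
}}

```text
time_s: 20.08
ee_pos: [0.4826, 0.0031, 0.0911]
tcp_rot: [0.199, 0.641, 0.707, 0.223]
contact_force: [-0.5, 0.0, 0.6]
opening: 0.496
```

```bash
python3 - <<'E'
from plan import *
state()
show(lin(*tgt(-25.5,-44.6,0,0),4,0))
E
```

```text
t 20.07 face xyz mm [-30.7 -44.6  30.8] rot [0.003 0.    0.007] q [-0.29 -0.55  2.18  0.27  0.96 -2.05] F [-0.5  0.   0.6] open 0.496
[[-0.01, 0.0, -0.02, 0.0, 0.03, 0.19, 0], [-0.01, 0.0, -0.01, 0.0, 0.04, 0.2, 0], [0.0, 0.0, -0.02, 0.0, 0.03, 0.19, 0], [-0.01, 0.0, -0.02, 0.0, 0.03, 0.19, 0]]
```

>>> {"op": "carry_out", "data": {
  "steps": [
    [0,0,0,0,0.03,0.19,0],
    [0,0,0,0,0.04,0.19,0],
    [0,0,0,0,0.03,0.19,0],
    [0,0,0,0,0.03,0.19,0],
    [0,0,0,0,0,0,0]
  ]
}}

```text
time_s: 20.7
ee_pos: [0.5065, 0.0058, 0.0674]
tcp_rot: [0.199, 0.641, 0.707, 0.223]
contact_force: [-0.1, -0.5, -0.3]
opening: 0.5
```

```bash
python3 - <<'E'
from plan import *
state()
s=cam('side')
cv2.imwrite('pics/s14.png',cv2.resize(s[0]['image'][140:240,270:370],None,fx=6,fy=6,interpolation=cv2.INTER_CUBIC))
c=cam('wrist')
cv2.imwrite('pics/w14.png',cv2.convertScaleAbs(cv2.resize(c[0]['image'][150:440,150:490],None,fx=1.5,fy=1.5),alpha=1.5,beta=20))
E
```

```text
t 20.7 face xyz mm [-24.7 -44.5  -2.4] rot [0.004 0.001 0.007] q [-0.26 -0.45  2.17  0.27  0.86 -2.04] F [-0.1 -0.5 -0.3] open 0.5
```

View pics/s14.png

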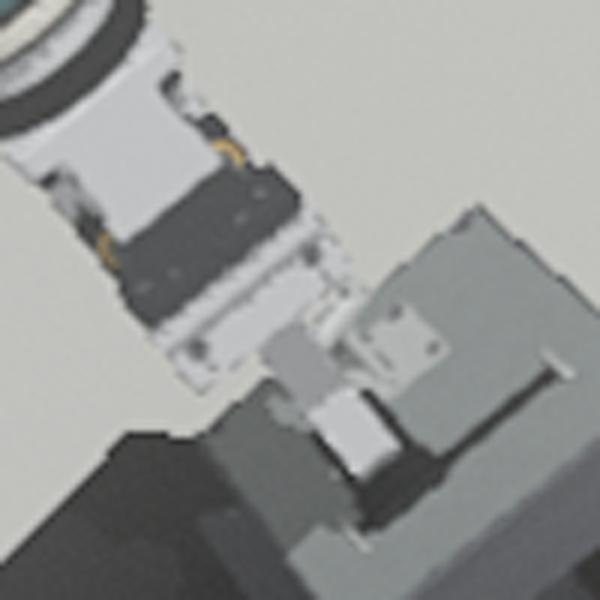

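View pics/w14.png

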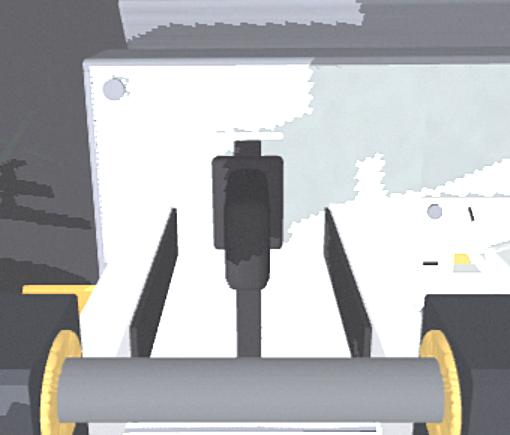

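>>> {"op": "carry_out", "data": {
  "steps": [
    [0,0,0,0,0,0.12,0],
    [0,0,0,0,0,0.08,0],
    [0,0,0,0,0,0,0],
    [0,0,0,0,0,0,-1],
    [0,0,0,0,0,0,-1],
    [0,0,0,0,0,0,-1],
    [0,0,0,0,0,0,-1]
  ]
}}

```text
time_s: 21.68
ee_pos: [0.5118, 0.0052, 0.0622]
tcp_rot: [0.201, 0.64, 0.707, 0.223]
contact_force: [0.9, -2.9, -1.1]
opening: 0.143
```

```bash
python3 - <<'E'
from plan import *
state(); print(now()[2]['moment'])
E
```

```text
t 21.68 face xyz mm [-23.4 -45.6  -9.6] rot [ 0.001 -0.002  0.006] q [-0.25 -0.43  2.17  0.27  0.84 -2.04] F [ 0.9 -2.9 -1.1] open 0.143
[-0.42314575  0.13134884 -0.14422735]
```

>>> {"op": "carry_out", "data": {
  "steps": [
    [0,0,0,0,0.2,0,-1],
    [0,0,0,0,0.25,0,-1],
    [0,0,0,0,0.25,0,-1],
    [0,0,0,0,0.2,0,-1]
  ]
}}

```text
time_s: 22.18
ee_pos: [0.5396, 0.0081, 0.0818]
tcp_rot: [0.199, 0.641, 0.708, 0.221]
contact_force: [-4.7, -0.5, 2.4]
opening: 0.149
```

```bash
python3 - <<'E'
from plan import *
state(); print(now()[2]['moment'])
E
```

```text
t 22.18 face xyz mm [ 10.7 -45.6  -9.6] rot [ 0.008 -0.001  0.004] q [-0.22 -0.37  2.09  0.24  0.86 -2.  ] F [-4.7 -0.5  2.4] open 0.149
[-0.1453948   0.41379586  0.07425241]
```

>>> {"op": "carry_out", "data": {
  "steps": [
    [0,0,0,0,0.2,0,-1],
    [0,0,0,0,0.2,0,-1],
    [0,0,0,0,0.15,0,-1],
    [0,0,0,0,0.1,0,-1],
    [0,0,0,0,0,0,-1]
  ]
}}

```text
time_s: 22.8
ee_pos: [0.5522, 0.0095, 0.0903]
tcp_rot: [0.19, 0.641, 0.713, 0.211]
contact_force: [-0.0, -0.5, 0.4]
opening: 0.145
```

```bash
python3 - <<'E'
from plan import *
state(); print(now()[2]['moment'])
c=cam('wrist')
cv2.imwrite('pics/w15.png',cv2.convertScaleAbs(cv2.resize(c[0]['image'][150:440,150:490],None,fx=1.5,fy=1.5),alpha=1.5,beta=20))
E
```

```text
t 22.8 face xyz mm [ 26.  -45.6  -9.9] rot [ 0.034 -0.001 -0.   ] q [-0.2  -0.32  2.03  0.21  0.89 -1.96] F [-0.  -0.5  0.4] open 0.145
[ 0.08047726 -0.35353501 -0.0454044 ]
```

View pics/w15.png

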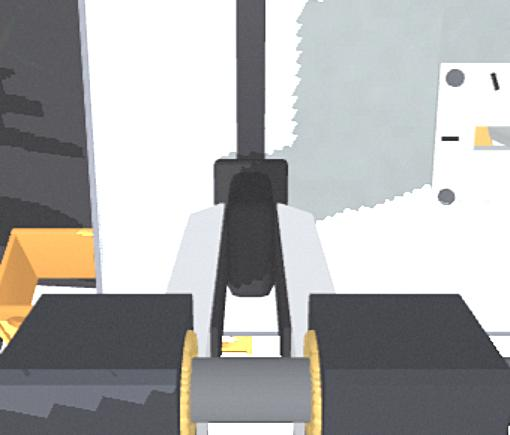

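>>> {"op": "carry_out", "data": {
  "steps": [
    [0,0,0,0,0,0,-0.3],
    [0,0,0,0,0,0,-0.3],
    [-0.15,0,0,0,0,-0.2,-0.2],
    [-0.15,0,0,0,0,-0.5,0],
    [0,0,0,0,0,-0.6,0],
    [0,0,0,0,0,-0.6,0]
  ]
}}

```text
time_s: 23.6
ee_pos: [0.5086, 0.0062, 0.1538]
tcp_rot: [0.2, 0.638, 0.709, 0.224]
contact_force: [0.6, -0.2, 0.9]
opening: 0.503
```

```bash
python3 - <<'E'
from plan import *
state()
c=cam('wrist')
cv2.imwrite('pics/w16.png',c[0]['image'])
show(lin(*tgt(0,45,70,1.27),15,0))
E
```

```text
t 23.6 face xyz mm [ 26.6 -44.3  67.1] rot [0.001 0.002 0.   ] q [-0.26 -0.51  2.03  0.24  1.05 -1.99] F [ 0.6 -0.2  0.9] open 0.503
[[0.0, 0.0, 0.81, 0.15, -0.05, 0.0, 0], [0.0, 0.0, 0.81, 0.14, -0.06, 0.0, 0], [0.01, -0.01, 0.81, 0.14, -0.08, 0.0, 0], [0.0, 0.0, 0.81, 0.14, -0.08, 0.0, 0], [0.0, 0.0, 0.8, 0.12, -0.1, 0.0, 0], [0.0, 0.0, 0.81, 0.12, -0.1, 0.0, 0], [0.01, -0.01, 0.81, 0.1, -0.12, 0.0, 0], [0.0, 0.0, 0.81, 0.1, -0.12, 0.0, 0]]
[[0.0, 0.0, 0.81, 0.09, -0.14, 0.0, 0], [0.0, 0.0, 0.81, 0.07, -0.13, 0.0, 0], [0.01, 0.0, 0.81, 0.06, -0.15, 0.0, 0], [0.0, -0.01, 0.81, 0.05, -0.15, 0.0, 0], [0.0, 0.0, 0.81, 0.04, -0.15, 0.0, 0], [0.0, 0.0, 0.8, 0.02, -0.16, 0.0, 0], [0.01, 0.0, 0.81, 0.01, -0.16, 0.0, 0]]
```

View pics/w16.png

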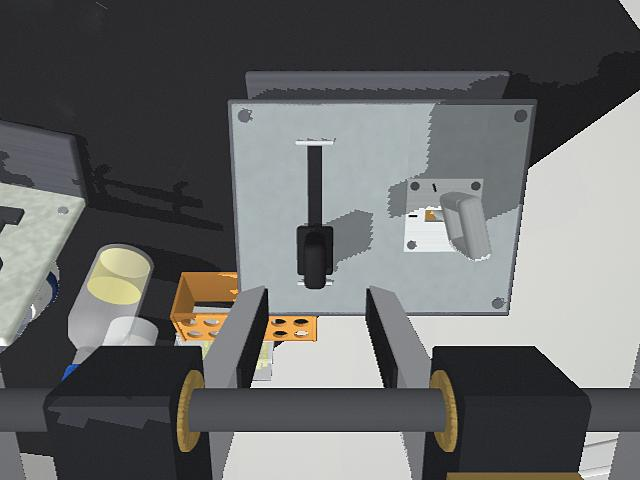

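>>> {"op": "carry_out", "data": {
  "steps": [
    [0,0,0.8,0.15,-0.05,0,0],
    [0,0,0.8,0.15,-0.05,0,0],
    [0,0,0.8,0.14,-0.08,0,0],
    [0,0,0.8,0.14,-0.08,0,0],
    [0,0,0.8,0.12,-0.1,0,0],
    [0,0,0.8,0.12,-0.1,0,0],
    [0,0,0.8,0.1,-0.12,0,0],
    [0,0,0.8,0.1,-0.12,0,0]
  ]
}}

```text
time_s: 24.65
ee_pos: [0.4932, 0.0538, 0.1509]
tcp_rot: [0.116, 0.839, 0.449, 0.285]
contact_force: [-0.1, -1.0, 0.1]
opening: 0.5
```

>>> {"op": "carry_out", "data": {
  "steps": [
    [0,0,0.8,0.09,-0.14,0,0],
    [0,0,0.8,0.08,-0.14,0,0],
    [0,0,0.8,0.06,-0.15,0,0],
    [0,0,0.8,0.05,-0.15,0,0],
    [0,0,0.8,0.04,-0.15,0,0],
    [0,0,0.8,0.02,-0.15,0,0],
    [0,0,0,0,0,0,0],
    [0,0,0,0,0,0,0]
  ]
}}

```text
time_s: 25.65
ee_pos: [0.4801, 0.0919, 0.1431]
tcp_rot: [0.038, 0.925, 0.219, 0.308]
contact_force: [1.1, 0.4, -0.5]
opening: 0.501
```

```bash
python3 - <<'E'
from plan import *
state()
c=cam('wrist')
cv2.imwrite('pics/w17.png',c[0]['image'])
for n,v in dict(mouth=(0,45,6),e1=(26,71,6),e2=(26,19,6),e3=(-26,71,6),e4=(-26,19,6)).items(): print(n,proj(c,FP(*v)).round(1))
E
```

```text
t 25.65 face xyz mm [ 4.6 43.9 69.5] rot [-0.016  0.014  1.21 ] q [ 0.04 -0.58  2.1   0.05  0.99 -0.44] F [ 1.1  0.4 -0.5] open 0.501
mouth [309.8 249.1]
e1 [357.1 228.1]
e2 [330.5 292.9]
e3 [287.6 202.4]
e4 [263.5 269.6]
```

View pics/w17.png

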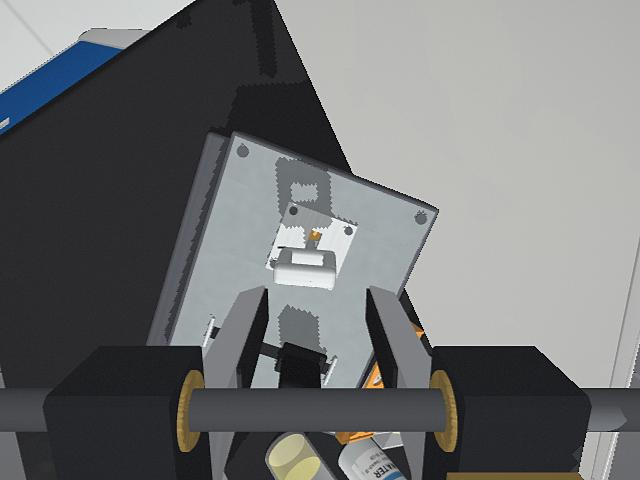

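```bash
cat >> plan.py <<'E'
L=53.
def toface(p): v=Rtool(YAW,th).T@(np.asarray(p)-FACE)*1e3; return np.array([v[1],v[0],-v[2]])
def pix2face(c,px,z):
    o,d=ray(c,px); n=-Rtool(YAW,th)[:,2]; t=(n@(FACE+n*z/1e3-o))/(n@d); return toface(o+t*d)
def axpose(top,piv,s,rot):
    """tool along key axis; s = mm from pivot along axis of the reported TCP"""
    top,piv=np.array(top,float),np.array(piv,float); u=(top-piv)/np.linalg.norm(top-piv) # face coords key z
    Qf=Rtool(YAW,th); uw=Qf@np.array([u[1],u[0],-u[2]]); z0=-Qf[:,2]
    ax=np.cross(z0,uw); a=np.arcsin(min(1,np.linalg.norm(ax))); ax=ax/(np.linalg.norm(ax)+1e-12)
    Q=R.from_rotvec(ax*a).as_matrix()@Qf@R.from_euler('z',rot).as_matrix()
    return FP(*(piv+u*s)),Q
E
python3 - <<'E'
from plan import *
c=cam('wrist')
top=pix2face(c,(304.5,276),72); print('top',top, 'e-centre', pix2face(c,(312,240),6))
piv=(-.8,45,-7); P,Q=axpose(top,piv,62,1.257); print('tgt',toface(P))
show(lin(P,Q,4,0))
import pickle
E
python3 -c "
import cv2
im=cv2.imread('pics/w17.png')[190:310,250:380]
cv2.imwrite('pics/w17z.png',cv2.resize(im,None,fx=5,fy=5,interpolation=cv2.INTER_CUBIC))"
```

```text
top [-3.80625755 46.15824224 72.        ] e-centre [-0.88716477 51.75643553  6.        ]
tgt [-3.15738196 45.90824532 54.94850959]
[[-0.05, 0.03, 0.11, -0.04, -0.03, 0.09, 0], [-0.05, 0.02, 0.11, -0.05, -0.03, 0.09, 0], [-0.06, 0.03, 0.11, -0.04, -0.03, 0.09, 0], [-0.05, 0.03, 0.11, -0.04, -0.03, 0.09, 0]]
```

View pics/w17z.png

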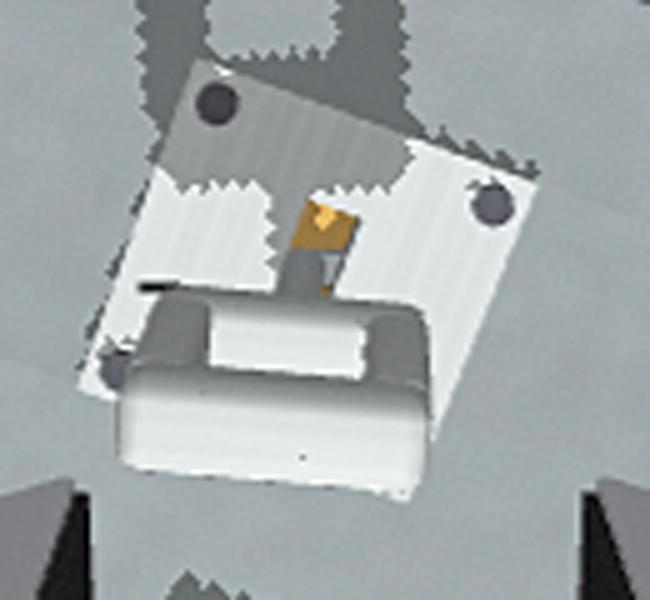

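>>> {"op": "carry_out", "data": {
  "steps": [
    [-0.05,0.03,0.18,-0.04,-0.03,0.09,0],
    [-0.05,0.03,0.18,-0.05,-0.03,0.09,0],
    [-0.05,0.03,0.18,-0.04,-0.03,0.09,0],
    [-0.05,0.03,0.18,-0.04,-0.03,0.09,0],
    [0,0,0,0,0,0,0]
  ]
}}

```text
time_s: 26.38
ee_pos: [0.482, 0.094, 0.1248]
tcp_rot: [0.035, 0.931, 0.178, 0.317]
contact_force: [0.8, 0.3, -0.8]
opening: 0.502
```

```bash
python3 - <<'E'
from plan import *
state()
P,Q=axpose((-3.8,46.1,72),(-.8,45,-7),30,1.29); show(lin(P,Q,3,0))
c=cam('wrist')
cv2.imwrite('pics/w18.png',cv2.resize(c[0]['image'][180:440,150:490],None,fx=1.5,fy=1.5))
E
```

```text
t 26.38 face xyz mm [-4.2 45.8 53.4] rot [-0.043  0.012  1.291] q [ 0.07 -0.58  2.14  0.    0.92 -0.31] F [ 0.8  0.3 -0.8] open 0.502
[[0.0, 0.0, -0.01, 0.01, 0.0, 0.25, 0], [0.01, 0.0, 0.0, 0.01, 0.0, 0.26, 0], [0.0, -0.01, -0.01, 0.01, 0.01, 0.25, 0]]
```

View pics/w18.png

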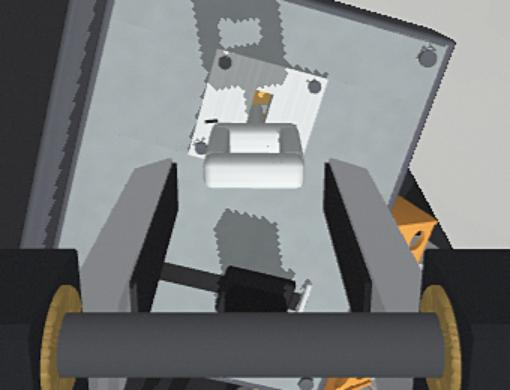

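>>> {"op": "carry_out", "data": {
  "steps": [
    [0,0,0,0.01,0,0.25,0],
    [0,0,0,0.01,0,0.25,0],
    [0,0,0,0.01,0,0.25,0],
    [0,0,0,0,0,0,0]
  ]
}}

```text
time_s: 26.92
ee_pos: [0.5028, 0.0958, 0.1004]
tcp_rot: [0.035, 0.931, 0.178, 0.318]
contact_force: [-0.3, -0.0, 0.2]
opening: 0.502
```

```bash
python3 - <<'E'
from plan import *
state()
P,Q=axpose((-3.8,46.1,72),(-.8,45,-7),5,1.29); show(lin(P,Q,3,0))
c=cam('wrist')
cv2.imwrite('pics/w19.png',cv2.resize(c[0]['image'][180:440,150:490],None,fx=1.5,fy=1.5))
E
```

```text
t 26.93 face xyz mm [-1.1 45.5 21.4] rot [-0.044  0.012  1.292] q [ 0.08 -0.5   2.15  0.    0.84 -0.3 ] F [-0.3 -0.   0.2] open 0.502
[[0.01, 0.0, -0.01, -0.01, 0.0, 0.19, 0], [0.0, -0.01, 0.0, 0.0, 0.0, 0.2, 0], [0.01, 0.0, -0.01, -0.01, 0.0, 0.19, 0]]
```

View pics/w19.png

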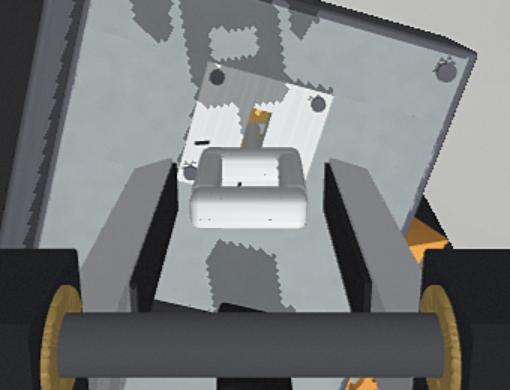

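```bash
python3 - <<'E'
from plan import *
c=cam('wrist'); p,Rm,o=now()
for row in (198,210,222):
  t=pix2face(c,(248/1.5+150,row/1.5+180),72); print(t.round(1),(Rm.T@(FP(*t)-p)*1e3).round(1))
E
```

```text
[-4.9 50.5 72. ] [ -1.4  -4.8 -50. ]
[-3.8 46.8 72. ] [ -1.4  -1.  -49.9]
[-2.8 43.  72. ] [ -1.4   2.9 -49.8]
```

>>> {"op": "carry_out", "data": {
  "steps": [
    [0,0,0,-0.02,0,0.19,0],
    [0,0,0,-0.01,-0.01,0.19,0],
    [0,0,0,0,0,0.18,0],
    [0,0,0,0,0,0,0],
    [0,0,0,0,0,0,-1],
    [0,0,0,0,0,0,-1],
    [0,0,0,0,0,0,-1]
  ]
}}

```text
time_s: 27.9
ee_pos: [0.5165, 0.0969, 0.0822]
tcp_rot: [0.035, 0.93, 0.178, 0.319]
contact_force: [0.1, 0.3, -0.6]
opening: 0.38
```

```bash
python3 - <<'E'
from plan import *
state(); print(now()[2]['moment'])
c=cam('wrist')
cv2.imwrite('pics/w20.png',cv2.resize(c[0]['image'][180:440,150:490],None,fx=1.5,fy=1.5))
s=cam('side')
cv2.imwrite('pics/s20.png',cv2.resize(s[0]['image'][140:240,270:370],None,fx=6,fy=6,interpolation=cv2.INTER_CUBIC))
E
```

```text
t 27.9 face xyz mm [-0.2 45.1 -1.4] rot [-0.046  0.014  1.291] q [ 0.08 -0.44  2.15  0.    0.77 -0.3 ] F [ 0.1  0.3 -0.6] open 0.38
[-0.06818435  0.15880915 -0.02167576]
```

View pics/w20.png

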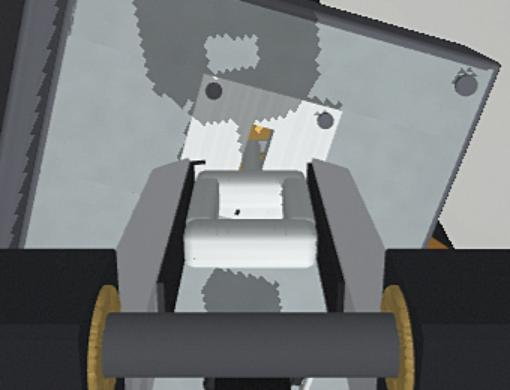

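View pics/s20.png

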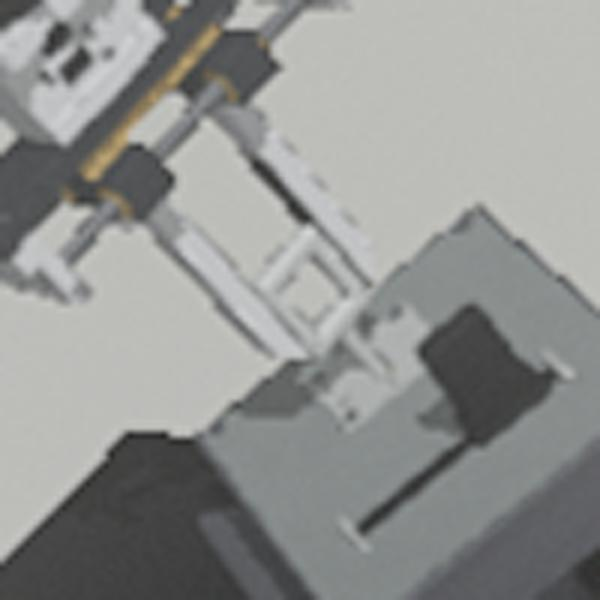

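```bash
python3 - <<'E'
from plan import *
p,Rm,o=now()
poses=[]
n=16
for k in range(1,n+1):
    s=k/n; l=max(0,1-s*3); poses.append(axpose((-.8-3*l,45+1.1*l,72),(-.8,45,-7),5.5,1.29+(-0.06-1.29)*s))
show(rows(poses,-1))
E
```

```text
[[0.07, -0.09, -0.82, -0.02, 0.0, 0.0, -1], [0.05, -0.05, -0.81, 0.0, 0.0, 0.0, -1], [0.05, -0.05, -0.8, 0.0, 0.0, 0.0, -1], [0.06, -0.04, -0.81, 0.01, 0.0, 0.0, -1], [0.06, -0.04, -0.8, 0.0, 0.0, 0.0, -1], [0.03, -0.01, -0.81, 0.0, 0.0, 0.0, -1], [0.0, 0.0, -0.81, 0.0, 0.0, 0.0, -1], [0.0, 0.0, -0.8, 0.0, 0.0, 0.0, -1]]
[[0.0, 0.0, -0.81, 0.0, 0.0, 0.0, -1], [0.0, 0.0, -0.8, 0.0, 0.0, 0.0, -1], [0.0, 0.0, -0.81, 0.0, 0.0, 0.0, -1], [0.0, 0.0, -0.8, 0.0, 0.0, 0.0, -1], [0.0, 0.0, -0.81, 0.0, 0.0, 0.0, -1], [0.0, 0.0, -0.81, 0.0, 0.0, 0.0, -1], [0.0, 0.0, -0.8, 0.0, 0.0, 0.0, -1], [0.0, 0.0, -0.81, 0.0, 0.0, 0.0, -1]]
```

>>> {"op": "carry_out", "data": {
  "steps": [
    [0.07,-0.08,-0.8,-0.01,0,0,-1],
    [0.05,-0.05,-0.8,0,0,0,-1],
    [0.05,-0.05,-0.8,0,0,0,-1],
    [0.06,-0.04,-0.8,0.01,0,0,-1],
    [0.06,-0.04,-0.8,0,0,0,-1],
    [0.03,0,-0.8,0,0,0,-1],
    [0,0,-0.8,0,0,0,-1],
    [0,0,0,0,0,0,-1]
  ]
}}

```text
time_s: 29.0
ee_pos: [0.5167, 0.0962, 0.0827]
tcp_rot: [0.114, 0.839, 0.452, 0.279]
contact_force: [1.3, 0.5, -1.0]
opening: 0.381
```

```bash
python3 - <<'E'
from plan import *
state(); print(now()[2]['moment'], now()[1].T@now()[2]['moment'])
show(lin(*axpose((-.8,45,72),(-.8,45,-7),5.5,-.06),9,-1))
E
```

```text
t 29.0 face xyz mm [ 0.1 44.4 -1.1] rot [-0.001  0.001  0.687] q [ 0.06 -0.41  2.12  0.04  0.82 -0.95] F [ 1.3  0.5 -1. ] open 0.381
[-0.02296376  0.12695353 -0.00849071] [ 0.09140427 -0.0914314   0.00147809]
[[0.0, 0.0, -0.79, 0.0, 0.0, 0.0, -1], [0.0, 0.0, -0.8, 0.0, -0.01, 0.0, -1], [0.0, 0.0, -0.79, 0.0, 0.0, 0.0, -1], [0.01, 0.0, -0.79, 0.0, 0.0, 0.0, -1], [0.0, 0.0, -0.79, 0.0, 0.0, 0.01, -1], [0.0, 0.0, -0.8, 0.0, -0.01, 0.0, -1], [0.0, -0.01, -0.79, 0.0, 0.0, 0.0, -1], [0.0, 0.0, -0.79, 0.0, 0.0, 0.0, -1]]
[[0.0, 0.0, -0.79, 0.01, 0.0, 0.0, -1]]
```

>>> {"op": "carry_out", "data": {
  "steps": [
    [0,0,-0.8,0,0,0,-1],
    [0,0,-0.8,0,0,0,-1],
    [0,0,-0.8,0,0,0,-1],
    [0,0,-0.8,0,0,0,-1],
    [0,0,-0.8,0,0,0,-1],
    [0,0,-0.8,0,0,0,-1],
    [0,0,-0.8,0,0,0,-1],
    [0,0,-0.8,0,0,0,-1]
  ]
}}

```text
time_s: 30.0
ee_pos: [0.5168, 0.0957, 0.0828]
tcp_rot: [0.202, 0.641, 0.706, 0.225]
contact_force: [-0.0, -1.1, -0.2]
opening: 0.381
```

```bash
python3 - <<'E'
from plan import *
state(); print(now()[1].T@now()[2]['moment'])
c=cam('wrist')
cv2.imwrite('pics/w21.png',cv2.resize(c[0]['image'][150:410,150:490],None,fx=1.5,fy=1.5))
E
```

```text
t 30.0 face xyz mm [ 0.2 43.8 -1.1] rot [-0.003 -0.001  0.008] q [ 0.05 -0.42  2.12  0.04  0.82 -1.63] F [-0.  -1.1 -0.2] open 0.381
[ 0.14799743 -0.05673142  0.1016442 ]
```

View pics/w21.png

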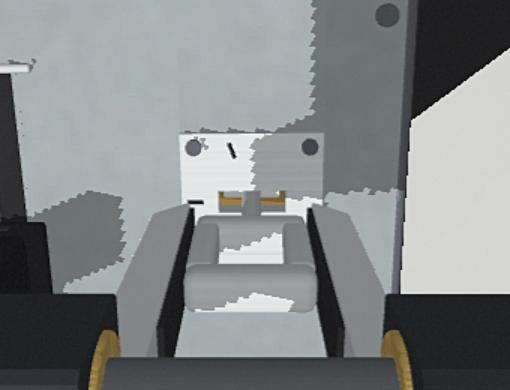

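>>> {"op": "carry_out", "data": {
  "steps": [
    [0,0,-0.6,0,0,0,-1],
    [0,0,-0.3,0,0,0,-1],
    [0,0,0,0,0,0,-1],
    [0,0,0.4,0,0,0,-1],
    [0,0,0.1,0,0,0,-1]
  ]
}}

```text
time_s: 30.68
ee_pos: [0.5168, 0.0955, 0.0827]
tcp_rot: [0.206, 0.628, 0.718, 0.221]
contact_force: [0.9, 0.3, -0.6]
opening: 0.383
```

```bash
python3 - <<'E'
from plan import *
state(); print(now()[1].T@now()[2]['moment'])
show(lin(*axpose((-.5,44,72),(-.5,44,-7),80,0),7,-1))
E
```

```text
t 30.68 face xyz mm [ 0.1 43.7 -1.1] rot [-0.003 -0.001 -0.029] q [ 0.05 -0.42  2.12  0.04  0.82 -1.67] F [ 0.9  0.3 -0.6] open 0.383
[ 0.15194761 -0.03023547  0.02844902]
[[0.0, 0.0, 0.04, 0.0, 0.0, -0.26, -1], [0.01, 0.0, 0.04, 0.0, 0.0, -0.27, -1], [0.0, 0.0, 0.04, 0.0, -0.01, -0.26, -1], [0.0, 0.01, 0.04, 0.0, 0.0, -0.27, -1], [0.01, 0.0, 0.04, 0.0, 0.0, -0.26, -1], [0.0, 0.0, 0.04, 0.01, 0.0, -0.27, -1], [0.01, 0.0, 0.04, 0.0, 0.0, -0.26, -1]]
```

>>> {"op": "carry_out", "data": {
  "steps": [
    [0,0,0.04,0,0.01,-0.2,-1],
    [0,0,0.04,0,0.01,-0.2,-1],
    [0,0,0.04,0,0.01,-0.2,-1],
    [0,0,0.04,0,0.01,-0.2,-1]
  ]
}}

```text
time_s: 31.18
ee_pos: [0.4984, 0.094, 0.1116]
tcp_rot: [0.203, 0.634, 0.712, 0.223]
contact_force: [-0.4, 0.3, -0.4]
opening: 0.38
```

```bash
python3 - <<'E'
from plan import *
state(); print(now()[1].T@now()[2]['moment'])
E
```

```text
t 31.18 face xyz mm [ 1.6 44.  33.2] rot [-0.002 -0.001 -0.012] q [ 0.05 -0.49  2.11  0.04  0.91 -1.65] F [-0.4  0.3 -0.4] open 0.38
[0.20150897 0.01577684 0.02734591]
```

>>> {"op": "carry_out", "data": {
  "steps": [
    [0,0,0,0,0,-0.4,-1],
    [0,0,0,0,0,-0.4,-1],
    [0,0,0,0,0,0,-1]
  ]
}}

```text
time_s: 31.55
ee_pos: [0.4793, 0.092, 0.1408]
tcp_rot: [0.204, 0.634, 0.712, 0.224]
contact_force: [-0.4, -0.2, -0.4]
opening: 0.385
```

```bash
python3 - <<'E'
from plan import *
state()
c=cam('wrist')
cv2.imwrite('pics/w22.png',cv2.resize(c[0]['image'][150:410,150:490],None,fx=1.5,fy=1.5))
s=cam('side')
cv2.imwrite('pics/s22.png',cv2.resize(s[0]['image'][120:240,260:380],None,fx=5,fy=5,interpolation=cv2.INTER_CUBIC))
E
```

```text
t 31.55 face xyz mm [ 2.7 44.1 68.1] rot [-0.005 -0.001 -0.011] q [ 0.05 -0.57  2.09  0.04  1.   -1.65] F [-0.4 -0.2 -0.4] open 0.385
```

View pics/w22.png

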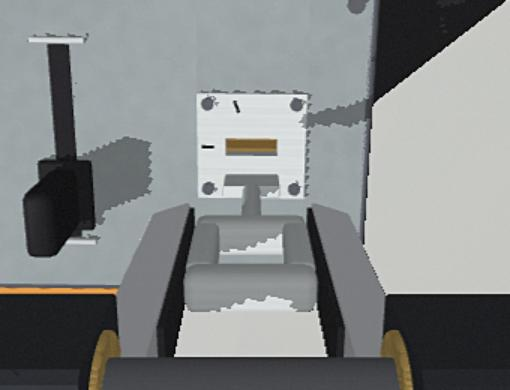

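View pics/s22.png

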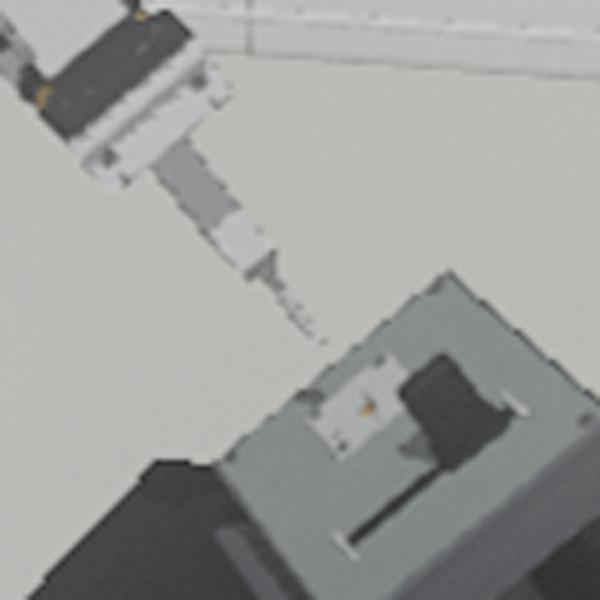

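```bash
python3 - <<'E'
from plan import *
c=cam('wrist'); p,Rm,o=now()
# bow top centre at tool z = -73 -> pixel ray
for px in [(251/1.5+150,286/1.5+150),(251/1.5+150,264/1.5+150),(251/1.5+150,308/1.5+150)]:
    oo,d=ray(c,px); o2=Rm.T@(oo-p); d2=Rm.T@d; t=(-.073-o2[2])/d2[2]; print(((o2+t*d2)*1e3).round(1))
# obstacle check: bottle cap
import pickle
cs=pickle.load(open('cams0.pkl','rb'))
print('bottle cap',tri(cs,[(459,218),(347,97)])); print('dome',tri(cs,[(505,266),(422,98)]))
RR=R.from_euler('z',RYAW).as_matrix()
B=RACK+RR@np.array([-.075,0,.06]); Q1=Rtool(RYAW,0); P1=B-Q1@np.array([0,-.0005,-.051]); print('P1',P1)
n=18; poses=[]
for k in range(1,n+1):
    s=k/n; z=p[2]+(P1[2]-p[2])*s+.06*np.sin(np.pi*min(1,s*1.0))
    sp=max(0,(s-.1)/.9); xy=p[:2]+(P1[:2]-p[:2])*sp
    poses.append((np.array([*xy,z]),Rtool(YAW+(RYAW-YAW)*s,th*(1-s))))
show(rows(poses,-1))
E
```

```text
[  1.2  -1.7 -73. ]
[  1.2  -7.8 -73. ]
[  1.2   4.6 -73. ]
bottle cap (array([ 0.69884321, -0.18970422,  0.14326889]), [array([-0.9,  0.3]), array([ 0.3, -1. ])])
dome (array([ 0.71218831, -0.33642788,  0.11504452]), [array([-2.8,  0.8]), array([ 1. , -2.4])])
P1 [ 0.48748911 -0.28370781  0.1448    ]
[[0.33, -0.07, 0.23, 0.0, 0.15, -0.22, -1], [0.33, -0.08, 0.12, -0.12, 0.14, -0.22, -1], [0.32, -0.08, 0.13, -0.58, 0.1, -0.23, -1], [0.32, -0.06, 0.13, -0.58, 0.09, -0.21, -1], [0.33, -0.07, 0.13, -0.58, 0.08, -0.17, -1], [0.32, -0.06, 0.13, -0.58, 0.07, -0.15, -1], [0.33, -0.06, 0.14, -0.58, 0.05, -0.11, -1], [0.32, -0.05, 0.13, -0.57, 0.04, -0.06, -1]]
[[0.32, -0.04, 0.14, -0.58, 0.04, -0.02, -1], [0.33, -0.04, 0.14, -0.58, 0.02, 0.02, -1], [0.32, -0.04, 0.14, -0.58, 0.03, 0.07, -1], [0.33, -0.03, 0.15, -0.58, 0.02, 0.11, -1], [0.32, -0.03, 0.14, -0.58, 0.03, 0.15, -1], [0.32, -0.02, 0.15, -0.57, 0.04, 0.18, -1], [0.33, -0.02, 0.14, -0.58, 0.05, 0.21, -1], [0.32, -0.01, 0.15, -0.57, 0.06, 0.24, -1]]
[[0.33, -0.01, 0.14, -0.57, 0.08, 0.25, -1], [0.32, 0.0, 0.15, -0.57, 0.1, 0.25, -1]]
```

>>> {"op": "carry_out", "data": {
  "steps": [
    [0.33,-0.07,0.2,0,0.2,-0.35,-1],
    [0.33,-0.08,0.12,-0.12,0.15,-0.3,-1],
    [0.33,-0.08,0.13,-0.58,0.1,-0.25,-1],
    [0.33,-0.06,0.13,-0.58,0.09,-0.2,-1],
    [0.33,-0.07,0.13,-0.58,0.08,-0.17,-1],
    [0.33,-0.06,0.13,-0.58,0.07,-0.15,-1],
    [0.33,-0.06,0.14,-0.58,0.05,-0.1,-1],
    [0.33,-0.05,0.13,-0.58,0.04,-0.05,-1]
  ]
}}

```text
time_s: 32.7
ee_pos: [0.4778, -0.0551, 0.1998]
tcp_rot: [0.111, 0.704, 0.693, 0.108]
contact_force: [-0.6, 0.1, -1.1]
opening: 0.38
```

```bash
python3 - <<'E'
from plan import *
p,Rm,o=now(); print(o['time_s'],p,o['joint_positions'].round(2),o['opening'])
e=R.from_matrix(Rm).as_matrix(); tilt=np.arccos(-Rm[2,2]); yaw=np.arctan2(Rm[1,0],Rm[0,0])-np.pi/2; print(tilt,yaw)
RR=R.from_euler('z',RYAW).as_matrix()
B=RACK+RR@np.array([-.075,0,.06]); Q1=Rtool(RYAW,0); P1=B-Q1@np.array([0,-.001,-.051])
n=11; poses=[]
for k in range(1,n+1):
    s=k/n; poses.append((p+(P1-p)*np.array([s,s,s]),Rtool(yaw+(RYAW-yaw)*s,tilt*(1-s))))
show(rows(poses,-1))
E
```

```text
32.7 [ 0.47784719 -0.05510309  0.19979653] [-0.3  -0.34  1.73  0.09  1.45 -1.85] 0.37991268054985117
0.3111290235480358 -0.01568429171828467
[[0.27, -0.03, 0.13, -0.52, -0.01, 0.13, -1], [0.27, -0.03, 0.13, -0.52, 0.0, 0.13, -1], [0.27, -0.03, 0.13, -0.52, 0.02, 0.13, -1], [0.27, -0.03, 0.14, -0.51, 0.02, 0.14, -1], [0.27, -0.03, 0.13, -0.52, 0.03, 0.13, -1], [0.27, -0.02, 0.13, -0.52, 0.05, 0.14, -1], [0.27, -0.02, 0.14, -0.51, 0.06, 0.13, -1], [0.27, -0.01, 0.13, -0.51, 0.06, 0.13, -1]]
[[0.27, -0.01, 0.14, -0.52, 0.08, 0.14, -1], [0.27, 0.0, 0.13, -0.51, 0.09, 0.13, -1], [0.27, -0.01, 0.14, -0.51, 0.1, 0.12, -1]]
```

>>> {"op": "carry_out", "data": {
  "steps": [
    [0.27,-0.03,0.13,-0.52,-0.01,0.1,-1],
    [0.27,-0.03,0.13,-0.52,0,0.1,-1],
    [0.27,-0.03,0.13,-0.52,0.02,0.1,-1],
    [0.27,-0.03,0.13,-0.52,0.02,0.1,-1],
    [0.27,-0.03,0.13,-0.52,0.03,0.1,-1],
    [0.27,-0.02,0.13,-0.52,0.05,0.1,-1],
    [0.27,-0.02,0.13,-0.52,0.06,0.1,-1],
    [0.27,-0.01,0.13,-0.52,0.06,0.1,-1]
  ]
}}

```text
time_s: 33.7
ee_pos: [0.4829, -0.2288, 0.1597]
tcp_rot: [0.024, 0.752, 0.658, 0.023]
contact_force: [-0.0, -0.1, -1.1]
opening: 0.374
```

```bash
python3 - <<'E'
from plan import *
p,Rm,o=now(); print(o['time_s'],p,o['joint_positions'].round(2),o['opening'])
RR=R.from_euler('z',RYAW).as_matrix()
B=RACK+RR@np.array([-.075,0,.06]); Q1=Rtool(RYAW,0); P1=B-Q1@np.array([0,-.001,-.051])
show(lin(P1,Q1,4,-1))
E
```

```text
33.7 [ 0.48294633 -0.22884235  0.15970277] [-0.57  0.    1.49  0.03  1.59 -2.01] 0.3735839422655636
[[0.16, -0.01, 0.09, -0.34, 0.07, 0.1, -1], [0.16, -0.01, 0.1, -0.33, 0.08, 0.09, -1], [0.16, -0.01, 0.09, -0.34, 0.08, 0.1, -1], [0.15, -0.02, 0.09, -0.33, 0.08, 0.09, -1]]
```

>>> {"op": "carry_out", "data": {
  "steps": [
    [0.16,-0.01,0.09,-0.34,0.07,0.1,-1],
    [0.16,-0.01,0.09,-0.34,0.08,0.1,-1],
    [0.16,-0.01,0.09,-0.34,0.08,0.1,-1],
    [0.16,-0.02,0.09,-0.33,0.08,0.1,-1],
    [0,0,0,0,0,0,-1],
    [0,0,0,0,0,0,-1]
  ]
}}

```text
time_s: 34.45
ee_pos: [0.4883, -0.2873, 0.1398]
tcp_rot: [-0.004, 0.766, 0.643, -0.002]
contact_force: [-0.0, -0.3, 0.5]
opening: 0.381
```

```bash
cat >> plan.py <<'E'
RRK=R.from_euler('z',RYAW).as_matrix()
def torack(p): return RRK.T@(np.asarray(p)-RACK)*1e3
def rp(x,y,z): return RACK+RRK@np.array([x,y,z])/1e3
def rstate():
    p,Rm,o=now(); print('t',round(o['time_s'],2),'TCP rack',torack(p).round(1),'bow',torack(p+Rm@np.array([.001,-.001,-.051])).round(1),'rot',R.from_matrix(Rtool(RYAW,0).T@Rm).as_rotvec().round(3),'F',o['contact_force'].round(1),'open',round(o['opening'],3),'q',o['joint_positions'].round(2))
def btgt(x,y,z): # tool pose that puts bow at rack coords
    Q=Rtool(RYAW,0); return rp(x,y,z)-Q@np.array([.001,-.001,-.051]),Q
E
python3 - <<'E'
from plan import *
rstate()
c=cam('wrist'); cv2.imwrite('pics/w23.png',c[0]['image'])
for v in [(-24,0,8),(-17,0,0),(20,0,0),(-24,68,8),(-24,-68,8)]: print('w',v,proj(c,rp(*v)).round(1))
s=cam('side'); cv2.imwrite('pics/s23.png',cv2.resize(s[0]['image'][180:330,350:470],None,fx=4,fy=4,interpolation=cv2.INTER_CUBIC))
t=cam('top'); cv2.imwrite('pics/t23.png',cv2.resize(t[0]['image'][120:260,330:480],None,fx=4,fy=4,interpolation=cv2.INTER_CUBIC))
show(lin(*btgt(-60,0,4),3,-1))
E
```

```text
t 34.45 TCP rack [-73.1  -3.4   4. ] bow [-73.6  -2.5  55. ] rot [0.009 0.002 0.002] F [-0.  -0.3  0.5] open 0.381 q [-0.63  0.14  1.38 -0.    1.63 -2.03]
w (-24, 0, 8) [321.2 364.4]
w (-17, 0, 0) [321.  367.8]
w (20, 0, 0) [320.9 420.4]
w (-24, 68, 8) [437.9 364.2]
w (-24, -68, 8) [204.4 364.7]
[[-0.03, -0.01, 0.0, 0.02, 0.12, 0.43, -1], [-0.02, 0.0, -0.01, 0.02, 0.12, 0.42, -1], [-0.03, -0.01, 0.0, 0.02, 0.12, 0.43, -1]]
```

View pics/w23.png

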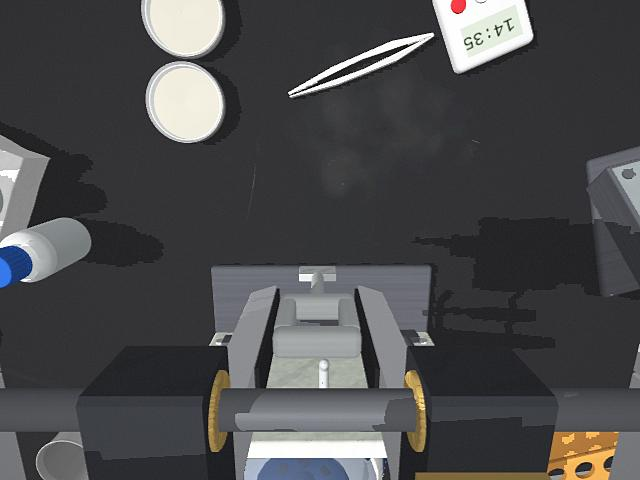

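View pics/s23.png

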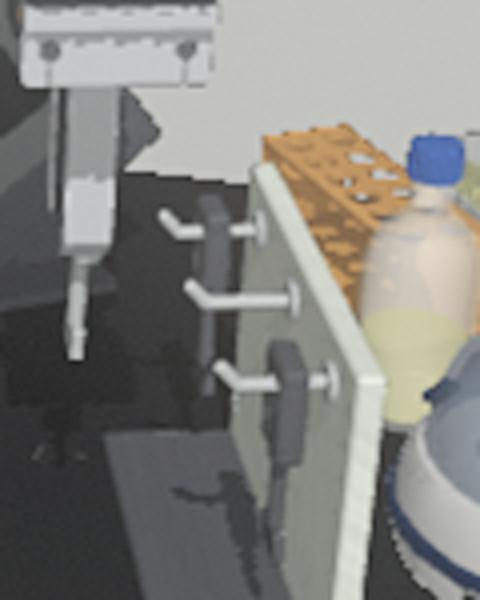

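View pics/t23.png

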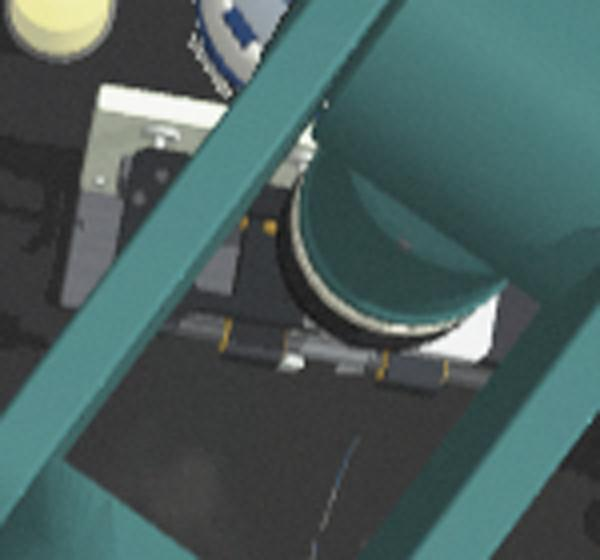

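```bash
python3 - <<'E'
from plan import *
s=cam('side'); rstate()
f=lambda v:((proj(s,rp(*v))-[350,180]+.5)*4-.5).round(1)
for v in [(-73.6,-1,33),(-73.6,-1,-15),(-76,-1,-15),(-24,0,8),(-17,0,0),(20,0,0)]: print(v,f(v))
show(lin(*btgt(-60,1.2,5),4,-1))
E
```

```text
t 34.65 TCP rack [-73.2  -3.3   4.3] bow [-73.8  -2.3  55.3] rot [0.008 0.002 0.001] F [ 0.3 -0.7 -1.1] open 0.381 q [-0.63  0.14  1.38 -0.    1.63 -2.03]
(-73.6, -1, 33) [ 74.7 236.7]
(-73.6, -1, -15) [ 71.1 337.4]
(-76, -1, -15) [ 65.5 337.5]
(-24, 0, 8) [189.2 285.5]
(-17, 0, 0) [204.5 301.7]
(20, 0, 0) [290.8 299.4]
[[-0.02, 0.0, 0.0, 0.02, 0.09, 0.31, -1], [-0.02, -0.01, -0.01, 0.02, 0.09, 0.32, -1], [-0.02, 0.0, 0.0, 0.02, 0.09, 0.31, -1], [-0.02, -0.01, 0.0, 0.03, 0.09, 0.31, -1]]
```

```bash
python3 - <<'E'
from plan import *
s=cam('side'); 
im=s[0]['image']; cv2.imwrite('pics/s24.png',cv2.resize(im[195:280,355:415],None,fx=8,fy=8,interpolation=cv2.INTER_CUBIC))
def onplane(px,y):
    o,d=ray(s,px); o=torack(o); d=RRK.T@d; t=(y-o[1])/d[1]; return o+t*d
for n,q in dict(tip=(76,357),shanktop=(85,258)).items(): print(n,onplane(((q[0]+.5)/4-.5+350,(q[1]+.5)/4-.5+180),-1).round(1))
rstate()
E
```

```text
tip [-71.2  -1.  -24.7]
shanktop [-68.9  -1.   22.9]
t 34.7 TCP rack [-73.2  -3.3   4.3] bow [-73.8  -2.4  55.3] rot [0.008 0.002 0.001] F [-0.2  0.7 -0.7] open 0.381 q [-0.63  0.14  1.38 -0.    1.63 -2.03]
```

View pics/s24.png

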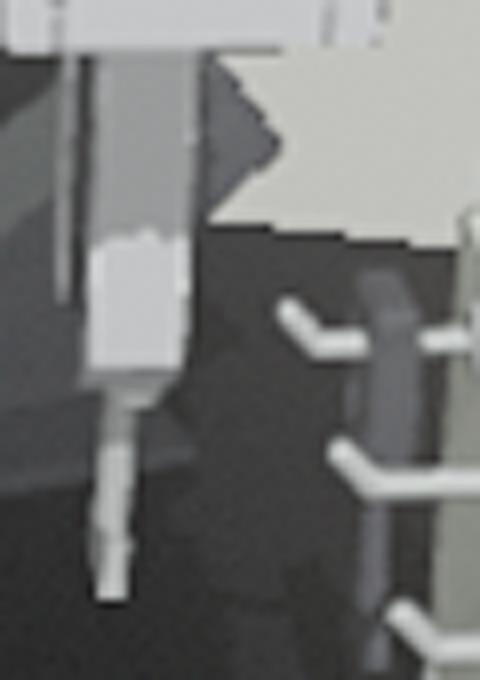

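```bash
python3 - <<'E'
from plan import *
c=cam('wrist')
def onz(px,z):
    o,d=ray(c,px); o=torack(o); d=RRK.T@d; t=(z-o[2])/d[2]; return (o+t*d).round(1)
print('hooktip',onz((324,363.5),8),'bow',onz((318,340),62),'bit',onz((318,271),-20), 'fingers mid', onz(((278+359)/2,290),30))
im=c[0]['image'];cv2.imwrite('pics/w24.png',cv2.resize(im[255:395,240:400],None,fx=4,fy=4,interpolation=cv2.INTER_CUBIC))
E
```

```text
hooktip [-24.5   1.8   8. ] bow [-67.4  -2.   62. ] bit [-72.1  -1.6 -20. ] fingers mid [-78.1  -1.6  30. ]
```

View pics/w24.png

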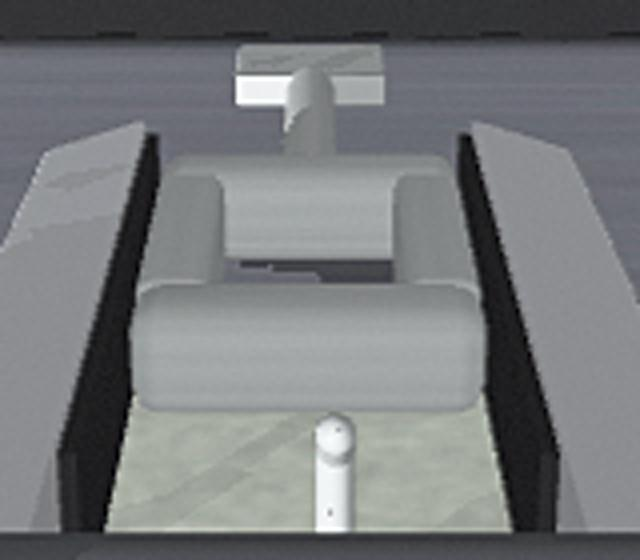

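```bash
sed -i 's/\[.001,-.001,-.051\]/[.0014,.0055,-.041]/g' plan.py; python3 - <<'E'
from plan import *
rstate(); show(lin(*btgt(-58,1.8,4),4,-1))
E
```

```text
t 34.75 TCP rack [-73.2  -3.3   4.2] bow [-67.3  -2.   45.2] rot [0.008 0.002 0.001] F [-0.3  0.4 -1.1] open 0.384 q [-0.63  0.14  1.38 -0.    1.63 -2.03]
[[-0.02, 0.0, 0.0, 0.02, 0.06, 0.26, -1], [-0.02, -0.01, -0.01, 0.03, 0.06, 0.25, -1], [-0.02, 0.0, 0.0, 0.02, 0.07, 0.26, -1], [-0.02, 0.0, 0.0, 0.02, 0.06, 0.26, -1]]
```

>>> {"op": "carry_out", "data": {
  "steps": [
    [-0.02,0,0,0.02,0.06,0.26,-1],
    [-0.02,0,0,0.03,0.06,0.26,-1],
    [-0.02,0,0,0.02,0.06,0.26,-1],
    [-0.02,0,0,0.02,0.06,0.26,-1],
    [0,0,0,0,0,0,-1],
    [0,0,0,0,0,0,-1]
  ]
}}

```text
time_s: 35.5
ee_pos: [0.4982, -0.2842, 0.0943]
tcp_rot: [-0.001, 0.765, 0.644, 0.001]
contact_force: [-0.5, -0.2, -1.1]
opening: 0.379
```

```bash
cat > look.py <<'E'
from plan import *
import sys
n=sys.argv[1]
rstate()
s=cam('side'); c=cam('wrist')
cv2.imwrite(f'pics/s{n}.png',cv2.resize(s[0]['image'][205:305,360:450],None,fx=6,fy=6,interpolation=cv2.INTER_CUBIC))
cv2.imwrite(f'pics/w{n}.png',cv2.resize(c[0]['image'][255:395,240:400],None,fx=4,fy=4,interpolation=cv2.INTER_CUBIC))
E
python3 look.py 25
```

```text
t 35.5 TCP rack [-63.8   1.4 -41.5] bow [-58.3   2.6  -0.5] rot [0.001 0.003 0.001] F [-0.5 -0.2 -1.1] open 0.379 q [-0.62  0.17  1.44  0.    1.54 -2.02]
```

View pics/s25.png

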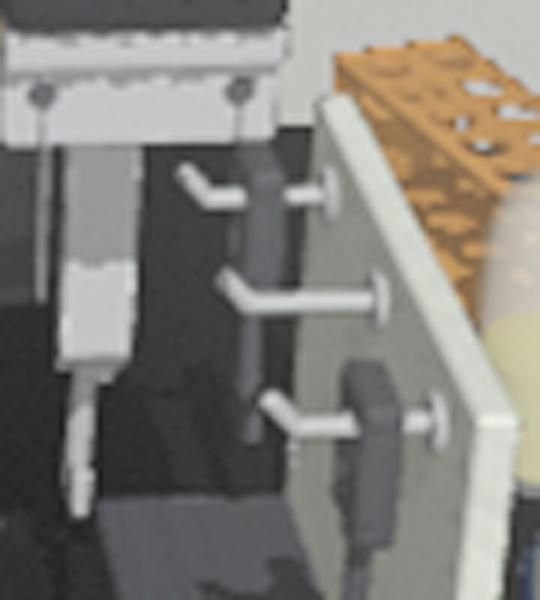

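View pics/w25.png

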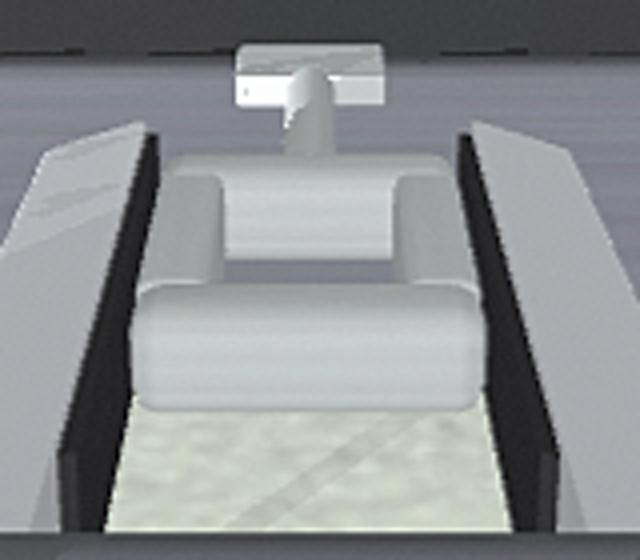

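```bash
cat >> plan.py <<'E'
def onplane(s,px,y):
    o,d=ray(s,px); o=torack(o); d=RRK.T@d; t=(y-o[1])/d[1]; return (o+t*d).round(1)
E
python3 - <<'E'
from plan import *
s=cam('side')
g=lambda q:((q[0]+.5)/6-.5+360,(q[1]+.5)/6-.5+205)
print('tip',onplane(s,g((80,517)),2),'shanktop',onplane(s,g((86,372)),2),'rod',onplane(s,g((250,300)),2),onplane(s,g((360,300)),2))
show(lin(*btgt(-58,1.8,4.5),2,-1))
E
```

```text
tip [-61.7   2.  -71.2] shanktop [-61.7   2.  -22.2] rod [-15.8   2.   -0.2] [15.8  2.  -1.2]
[[0.0, -0.01, 0.0, -0.01, 0.0, -0.06, -1], [0.0, -0.01, -0.01, -0.01, 0.01, -0.06, -1]]
```

>>> {"op": "carry_out", "data": {
  "steps": [
    [0,0,0,-0.01,0,-0.06,-1],
    [0,0,0,-0.01,0,-0.06,-1],
    [0,0,0,0,0.15,0,-1],
    [0,0,0,0,0.2,0,-1],
    [0,0,0,0,0.15,0,-1],
    [0,0,0,0,0,0,-1],
    [0,0,0,0,0,0,-1]
  ]
}}

```text
time_s: 36.52
ee_pos: [0.5202, -0.2893, 0.1008]
tcp_rot: [0.0, 0.765, 0.644, 0.001]
contact_force: [-0.5, 0.1, -0.5]
opening: 0.382
```

```bash
python3 look.py 26
```

```text
t 36.52 TCP rack [-41.3   0.  -35. ] bow [-35.9   1.4   6. ] rot [-0.002  0.001  0.001] F [-0.5  0.1 -0.5] open 0.382 q [-0.6   0.21  1.37  0.    1.56 -2.  ]
```

View pics/s26.png

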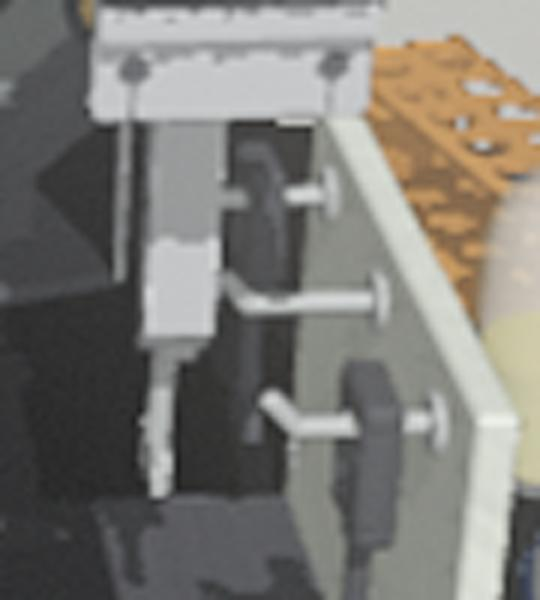

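View pics/w26.png

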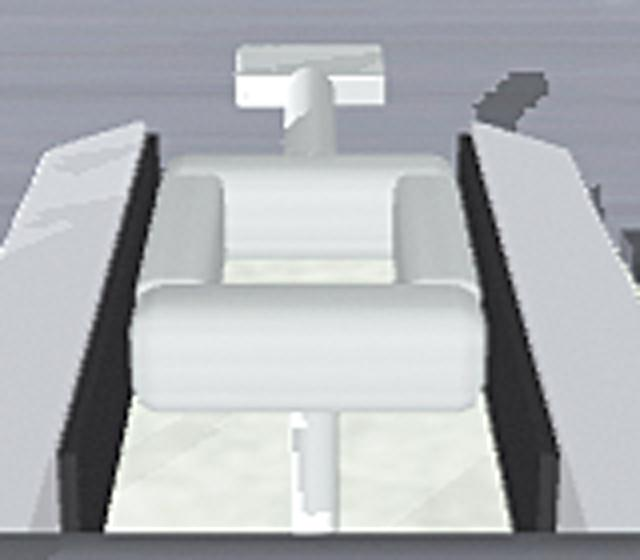

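>>> {"op": "carry_out", "data": {
  "steps": [
    [0,0,0,0.01,0,0.05,-1],
    [0,0,0,0,0.15,0,-1],
    [0,0,0,0,0.15,0,-1],
    [0,0,0,0,0.1,0,-1],
    [0,0,0,0,0,0,-1]
  ]
}}

```text
time_s: 37.25
ee_pos: [0.5351, -0.2914, 0.0979]
tcp_rot: [-0.002, 0.765, 0.643, -0.0]
contact_force: [-1.2, -0.8, -1.5]
opening: 0.384
```

```bash
python3 look.py 27
```

```text
t 37.25 TCP rack [-26.3   0.5 -37.9] bow [-20.7   1.8   3.1] rot [0.003 0.002 0.001] F [-1.2 -0.8 -1.5] open 0.384 q [-0.59  0.25  1.34  0.    1.56 -1.99]
```

View pics/s27.png

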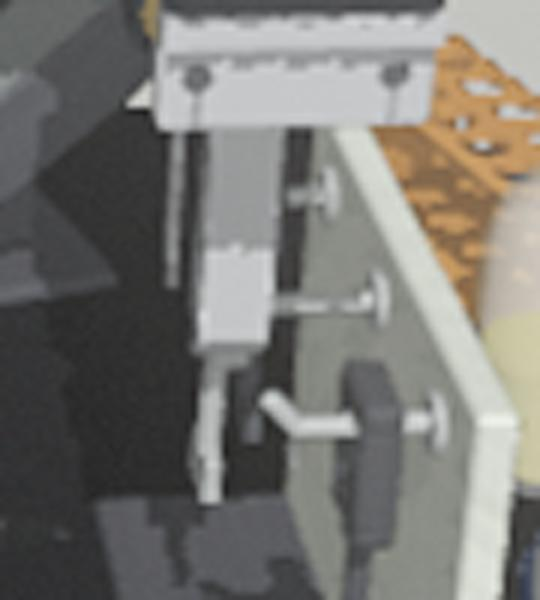

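View pics/w27.png

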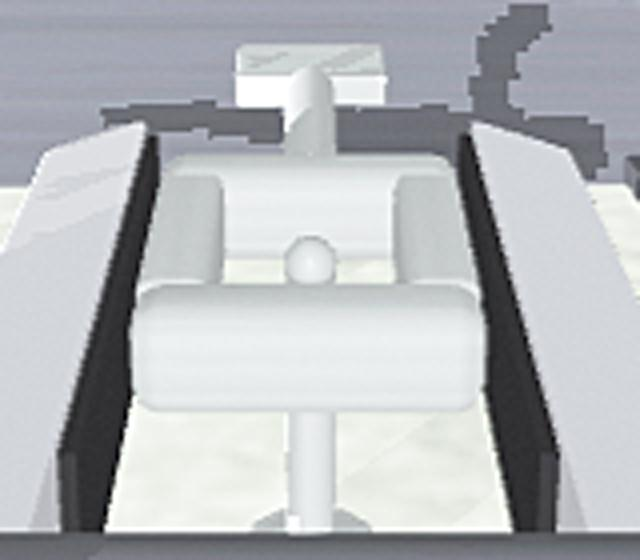

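>>> {"op": "carry_out", "data": {
  "steps": [
    [0,0,0,0,0.15,0,-1],
    [0,0,0,0,0.15,0,-1],
    [0,0,0,0,0.15,0,-1],
    [0,0,0,0,0.05,0,-1],
    [0,0,0,0,0,0,-1]
  ]
}}

```text
time_s: 37.98
ee_pos: [0.5556, -0.2947, 0.0965]
tcp_rot: [-0.003, 0.765, 0.643, -0.0]
contact_force: [-2.5, -0.3, -2.7]
opening: 0.377
```

```bash
python3 look.py 28
```

```text
t 37.98 TCP rack [ -5.6   0.8 -39.3] bow [0.1 2.  1.7] rot [0.004 0.003 0.002] F [-2.5 -0.3 -2.7] open 0.377 q [-0.58  0.29  1.28  0.    1.57 -1.98]
```

View pics/s28.png

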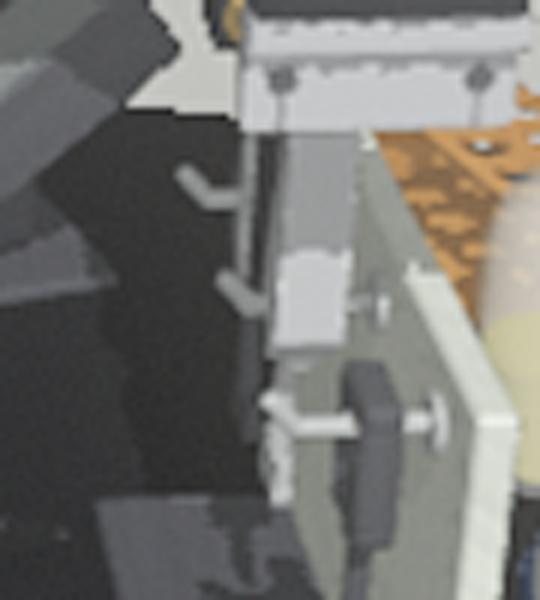

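View pics/w28.png

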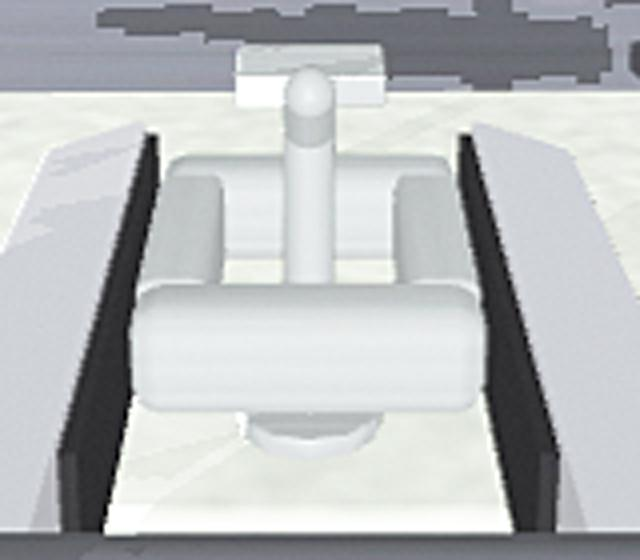

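>>> {"op": "carry_out", "data": {
  "steps": [
    [0,0,0,0,-0.02,0.1,-1],
    [0,0,0,0,0,0.1,-1],
    [0,0,0,0,0,0,-1]
  ]
}}

```text
time_s: 38.45
ee_pos: [0.5558, -0.2951, 0.0899]
tcp_rot: [-0.0, 0.766, 0.643, 0.001]
contact_force: [0.2, 2.0, -1.3]
opening: 0.381
```

```bash
python3 look.py 29
```

```text
t 38.45 TCP rack [ -5.2   0.4 -45.9] bow [ 0.3  1.8 -4.9] rot [-0.     0.002  0.002] F [ 0.2  2.  -1.3] open 0.381 q [-0.58  0.29  1.3   0.    1.55 -1.98]
```

View pics/s29.png

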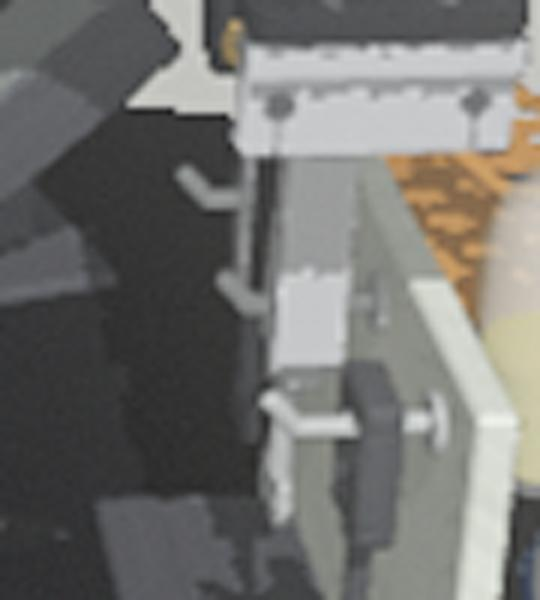

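>>> {"op": "carry_out", "data": {
  "steps": [
    [0,0,0,0,0,0.07,-1],
    [0,0,0,0,0,0,-1],
    [0,0,0,0,0,0,-0.1],
    [0,0,0,0,0,0,-0.1],
    [0,0,0,0,0,0,0],
    [0,0,0,0,0,0,0]
  ]
}}

```text
time_s: 39.3
ee_pos: [0.5566, -0.2956, 0.0884]
tcp_rot: [0.001, 0.765, 0.643, 0.001]
contact_force: [0.3, 0.3, -0.8]
opening: 0.498
```

```bash
python3 look.py 30
```

```text
t 39.3 TCP rack [ -4.3   0.1 -47.4] bow [ 1.1  1.5 -6.4] rot [-0.003  0.001  0.002] F [ 0.3  0.3 -0.8] open 0.498 q [-0.58  0.29  1.3   0.    1.55 -1.98]
```

View pics/s30.png

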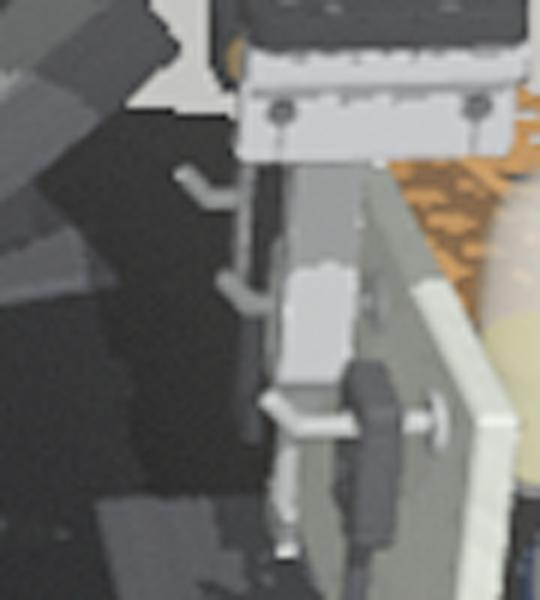

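View pics/w30.png

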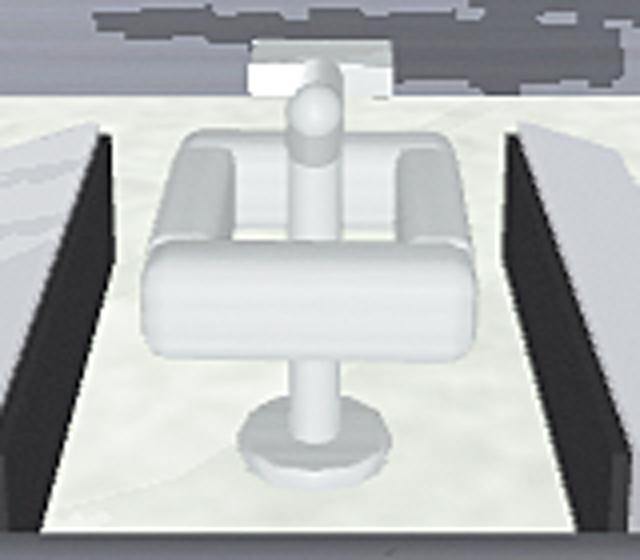

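>>> {"op": "carry_out", "data": {
  "steps": [
    [0,0,0,0,0,-0.15,0],
    [0,0,0,0,0,-0.3,0],
    [0,0,0,0,0,-0.4,0],
    [0,0,0,0,0,-0.5,0],
    [0,0,0,0,0,-0.6,0],
    [0,0,0,0,0,-0.6,0],
    [0,0,0,0,-0.2,-0.4,0],
    [0,0,0,0,-0.3,0,0]
  ]
}}

```text
time_s: 40.4
ee_pos: [0.5369, -0.2927, 0.2176]
tcp_rot: [0.004, 0.765, 0.644, 0.002]
contact_force: [-0.0, -0.1, 0.4]
opening: 0.501
```

```bash
python3 look.py 31; python3 - <<'E'
from plan import *
t=cam('top'); cv2.imwrite('pics/t31.png',t[0]['image']); s=cam('side'); cv2.imwrite('pics/sf31.png',s[0]['image'])
E
```

```text
t 40.4 TCP rack [-24.3  -0.4  81.8] bow [-19.1   1.1 122.9] rot [-0.009 -0.002  0.001] F [-0.  -0.1  0.4] open 0.501 q [-0.59  0.21  1.14  0.    1.78 -1.99]
```

View pics/s31.png

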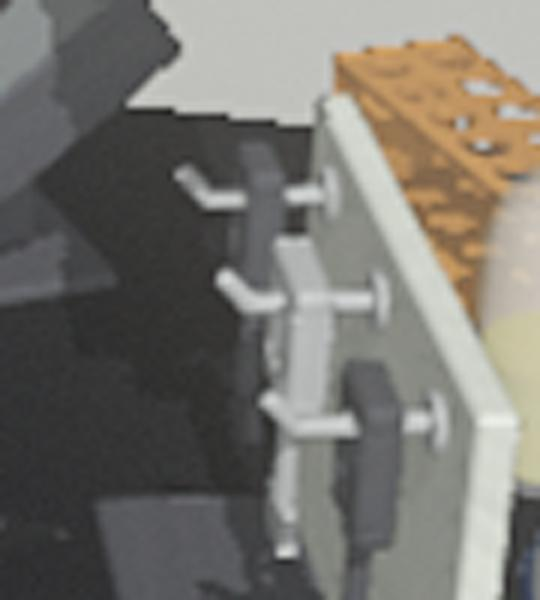

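View pics/sf31.png

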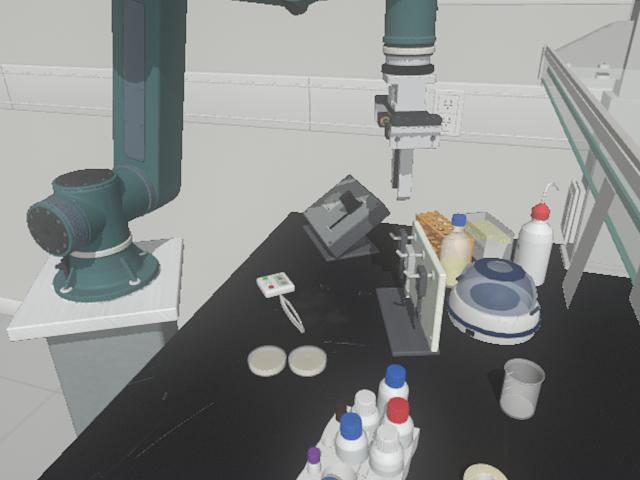

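>>> {"op": "carry_out", "data": {
  "steps": [
    [0,0,0,0,-0.1,-0.3,0],
    [0,0,0,0,0,0,0],
    [0,0,0,0,0,0,0],
    [0,0,0,0,0,0,0],
    [0,0,0,0,0,0,0],
    [0,0,0,0,0,0,0],
    [0,0,0,0,0,0,0],
    [0,0,0,0,0,0,0]
  ]
}}

```text
time_s: 41.6
ee_pos: [0.5313, -0.2907, 0.2239]
tcp_rot: [-0.001, 0.765, 0.644, 0.001]
contact_force: [1.0, 0.6, -0.1]
opening: 0.499
```

```bash
python3 - <<'E'
from plan import *
s0=cv2.imread('pics/sf31.png').astype(int)
s=cam('side'); im=s[0]['image']
d=np.abs(im.astype(int)-s0)[230:330,380:450].max(); print('max diff rack region',d)
k=ctrl.tip_of('key_bow','side')[:2]; print(k)
if k: print(onplane(s,k[0]['position'],1.8))
print(ctrl.tip_of('left_key_bow','side')[:1],ctrl.tip_of('right_key_bow','side')[:1], ctrl.tip_of('slide_grip','side')[:1])
p=ctrl.tip_of('slide_grip','side')
if p:
    o,dd=ray(s,p[0]['position']); n=Rtool(YAW,th)[:,0]; t=((FP(0,-45,0)-o)@n)/(dd@n); print('slide face',toface(o+t*dd))
rstate()
cv2.imwrite('pics/s32.png',cv2.resize(im[160:270,285:405],None,fx=5,fy=5,interpolation=cv2.INTER_CUBIC))
E
```

```text
max diff rack region 68
[{'position': [422.4, 278.6], 'conf': 0.71}, {'position': [407.4, 262.3], 'conf': 0.62}]
[ 24.5   1.8 -49. ]
[{'position': [401.4, 239.4], 'conf': 0.8}] [{'position': [421.8, 278.6], 'conf': 0.81}] [{'position': [348.4, 199.6], 'conf': 0.61}]
slide face [ 26.92013609 -45.          26.01435197]
t 41.9 TCP rack [-30.2   0.6  88.2] bow [-24.6   1.9 129.2] rot [0.    0.002 0.001] F [-0.   0.4  0.1] open 0.499 q [-0.6   0.21  1.13  0.    1.8  -1.99]
```

View pics/s32.png

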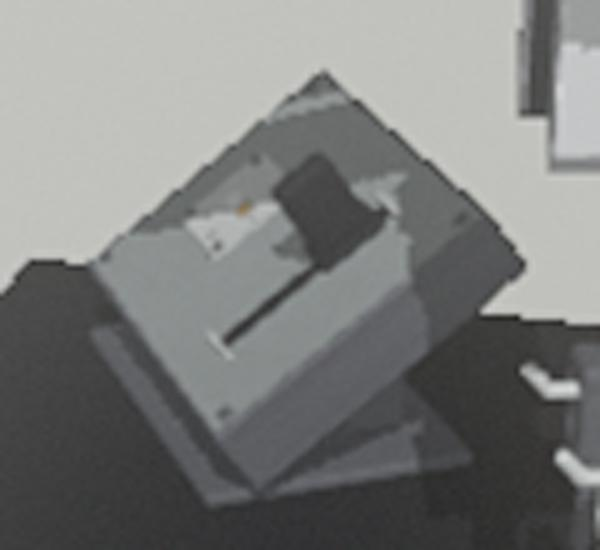

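```bash
python3 - <<'E'
from plan import *
s=cam('side'); a=s[0]['image'].astype(int); b=cam('side')[0]['image'].astype(int); b=cam('side')[0]['image'].astype(int)
print('diff',np.abs(a-b)[230:330,380:450].max(), 'bow', onplane(s,(407.4,262.3),1.8))
print(ctrl.close_job())
E
```

```text
diff 8 bow [ -4.2   1.8 -15.5]
the job is handed in; nothing more can be done
None
```

The whole lockout sequence is done and the job is handed in at about 42 s of the 72 s. The hand-in gives no verdict.

**What I did**
- Turned the key clockwise to its stop. The tool reached 1.35 rad with a clear resisting moment.
- Pushed the slide handle up its full travel, turned the key back to zero and drew it out.
- Carried the key to the rack, passed its eye over the middle hook, lowered and released it, then lifted the gripper clear.

**Last checks**
- **Slide:** the final picture puts the handle about 52 mm above its start.
- **Cylinder:** the keyhole looked level with the escutcheon just after the key came out. I did not look at it again from close up.
- **Key on the hook:** it hangs upright. The network places its bow about 4 mm in front of the hook's middle and 15 mm below the rod. The stated hanging height is 9 mm below, but 15 mm is still inside the allowed 25 mm.
- **At rest:** side pictures taken just before hand-in differed only at noise level around the rack.
- **Bystanders:** the two neighbouring keys, the timer and the petri dish look unmoved in the side picture. I did not measure them numerically at the end.

**What went wrong or disagreed**
- **First slide attempt:** the gripper slipped off the top of the handle. The pictures showed the fingertips well short of the reported TCP. My estimates were 34 mm from the wrist camera and about 22 mm later from the side. I regripped deeper and it held.
- **Key position in the grip:** on the way to the rack the key was about 10 mm off from my estimate, so I steered the hanging by the images.
- **Network detection:** in the last side view its best guess for the steel key was actually the right-hand key. I used its second detection, which matched the picture.

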